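# Drift the exhaust spigot into line and drop in the next bolt

### The arm

A 7-joint arm with a two-finger parallel gripper is mounted at the origin on the work surface. World frame = base frame: x ahead of the robot, y to its left, z up, the work surface at z = 0. Lengths are in m, angles in rad, forces in N, time in s.
With the tool pointing down it reaches from about 0.425 to 0.95 m from the base axis. Payload 4.7 kg.
Tool frame: the origin (TCP) lies between the finger pads; the fingertips stand 8 mm ahead of it and the grasp point (between the pads) lies 11 mm behind it; z points along the fingers, x is the direction in which the jaws open and shut, and the axes are right-handed (so a half turn about z gives the same grasp; the last joint's range is limited). The gripper opens to 87 mm and grips with 3 to 60 N. Pads are 19 mm wide; open, the fingers measure 117 mm over their backs; the gripper's body (75 mm by 190 mm) begins 51 mm behind the grasp point.
Start: joints at [1.231, 0.469, -0.049, 1.532, 0.024, 1.141, -0.082], TCP at [0.206, -0.643, 0.209] pointing down, gripper open.
Joint ranges: [-2.59, 2.59], [-0.33, 1.99], [-1.39, 1.29], [0.1, 2.45], [-1.04, 4.18], [0.21, 1.99], [-2.66, 2.66]. Speed limits (rad/s): [2.57, 2.57, 3.14, 3.14, 3.14, 3.14, 3.14].

### API

Orientations are given as a unit quaternion [w, x, y, z].
In Python, from cell import manip, viewer gives the robot as it stands. The module is installed in compiled form; this text tells all that it offers.
- The arm moves only by the tool apply_moves, never from a script. Its argument "deltas" is a list of rows, each a list of 5 numbers: the shift along the tool's x, y, z in mm, then the turn about the tool's z in rad, then the finger opening in mm, from 0 to 87. A call has 1 to 20 rows; each row is the pose to reach, as a shift and turn from the pose commanded when the call began, along the tool's axes at that moment; what a row does not reach only later rows make up. A row lasts 1/12 s, in which the tool goes at most 41.7 mm and 7.16 degrees, less where a joint would pass 70% of its speed; a pose out of reach is approached as far as the arm can. A call with a gripper value outside its range is refused whole. The fingers move at their own pace and stop on an object; "grip_force" is the grip in N (left out, the last holds). Time passes only in rows, so rows that repeat a pose let the fingers close. It gives the time, the measured TCP pose, the force and the opening at its end, in the units of the state.
- manip.state(): the state, without advancing time (a new reading comes with each control period).
- viewer.get_image(name): name is "scene" or "top"; returns the picture (480x640x3 uint8, blue, green, red); there is no depth.
- viewer.camera_info(name): a dict with "fx", "fy", "cx", "cy" (pixels), "rvec" (rotation vector, rad) and "tvec" (3), from world to camera coordinates, as OpenCV has them. Camera axes: x right, y down, z forward; pixel columns grow to the right and rows downward; lengths in m; the calibration is good to about 2 mm. A picture is of the moment at which its call begins. camera_info takes no time and is no camera call.
- manip.sign_off(): hands the job in, once; it reports no verdict.
Trained networks look in the newest picture that a camera, given by its name, has taken for a name from the list of things; names that differ only in an ending like _2 or _b are one class to them, and where a whole thing is asked for, a point or a joint stands for the part that bears it (a point fixed in the world has none). Each returns a list of dicts, best first, with "conf" (0 to 1); they miss things now and then, are a little off and sometimes report something else, mostly with a low value. They report only what shows in the picture. A call takes as long as a camera call.
- viewer.recognise(camera, thing): "bbox" ([centre column, centre row, width, height] in pixels, round what is visible of it).
- viewer.regions_of(camera, thing): "region" (480x640 bool, what is visible of it) and "bbox" ([centre column, centre row, width, height] in pixels, round what is visible of it).
- viewer.mark_of(camera, thing): "centre" ([column, row] in pixels: a listed point, or the origin of a listed thing).
The state is a dict: "clock": time; "qpos": joint angles; "joint_vel": joint speeds; "effort": joint torques, N m; "tool_pos": TCP position; "ee_rot": TCP orientation; "ft_force": force on the tool from outside, world axes, zero at the start; "torque": the same for the moment, N m; "finger_gap": finger opening in m.
Only numpy, scipy, OpenCV 4.12 (cv2) and the standard library are available. Lean on these libraries where they do the work, as an engineer would, in place of code of your own. Each camera call takes 0.05 s, during which the arm holds its last target.

### The job

On the fume-extraction fan the spigot plate hangs on one fitted bolt and has swung out of line, so its other two holes no longer sit over the holes of the flange beneath. Work the taper drift down through one of the two open holes, feeling for the hidden hole below and pushing with light hand force only (under 30 N), until the plate is pulled into line and the drift's shoulder sits on the plate; leave it standing there. Then drop the loose bolt fully home through the other open hole, let go of everything, and leave the sample bottles and the spanner as they are.

Things in the scene. Friction and masses are not known exactly. Their poses are not given: they have to be found in the camera images.
- drift: taper drift (alignment pin), orange round handle 18 mm across and 40 mm long above a bare steel pin 60 mm long. Origin on the axis at the shoulder, the underside of the handle; z points up along the handle. From the shoulder the pin is 11 mm thick for 30 mm, then tapers over 30 mm to a 8 mm flat tip at z = -60 mm. About 90 g. It starts standing upright, tip down, in a 12 mm hole of the service block with its shoulder on the block's top.
- drift_tip (a point): centre of the flat 8 mm tip of the drift, 60 mm below its shoulder on its axis.
- bolt: dark steel socket-head bolt, round head 18 mm across and 10 mm tall, plain shank 10 mm thick and 40 mm long with a small chamfer at its end. Origin on the axis at the underside of the head; z points up through the head. 45 g. It starts standing upright in the other 12 mm hole of the service block with its head on the block's top. It is not screwed in: it drops through clearance holes and a nut is put on later from below.
- block: blue service block 130 x 50 x 65 mm, fixed to the bench; origin at the centre of its underside, long side along its x. It has two 12 mm holes, 62 mm deep, at x = -37.5 and +37.5 mm.
- fan: grey fan housing 170 x 150 x 55 mm, fixed; origin under its centre. Its duct neck carries a dark 3-lug flange, 10 mm thick, top 122 mm above the bench, three 12 mm holes on a 150 mm circle, free for 50 mm below. The neck is clamped up to 10 mm to either side (y) of the housing's centre and the flange up to 30 degrees turned, so the housing does not tell where the holes are; both are fast.
- plate: bright 3-lug spigot plate, same outline, 8 mm thick, on the flange; a 69 mm round collar rises 30 mm from its middle. Origin on the fitted bolt's axis at its underside, x to the collar's axis (75 mm). Turns only about the fitted bolt, friction about 0.4 N m (3 N at a hole), stays where left. Starts swung 0.045 to 0.11 rad anticlockwise (from above) out of line. Over 30 N of drift or bolt on plate or flange is too much.
- fitted_bolt (a point): axis of the bolt already fitted through plate and flange, at the plate's top face (130 mm above the bench): the pivot about which the plate swings. Its dark head stands 12 mm above this point, on a washer 22 mm across.
- hole_1 (a point): centre of one open 13 mm hole of the plate, at the plate's top face (130 mm above the bench), moving with the plate. 130 mm from the fitted bolt; the collar's axis lies at the centroid of fitted_bolt, hole_1 and hole_2. The flange's hole for it, hidden 8 mm below, lies on the arc through this point about the fitted bolt, 6 to 15 mm away clockwise (seen from above) at the start.
- hole_2 (a point): the same for the other open hole, also 130 mm from the fitted bolt and from hole_1. Seen from above, fitted_bolt, hole_2, hole_1 follow one another anticlockwise.
- sample_bottle_1: white capped sample bottle, 50 mm across, 85 mm tall, standing on the bench; origin under its centre. Leave alone.
- sample_bottle_2: a second such bottle, standing on the other side of the fan. Leave alone.
- spanner: steel spanner 160 mm long lying on the bench, origin under its middle. Leave alone.

How it is judged:
On the way, in this order (a step that is already met when the one before it is completed fails the run):
1. the drift is home through plate and flange, its shoulder on the plate at one of the two open holes, the bolt not yet in (((distance between drift and hole_1 below 0.0035 m and angle between drift's own z axis and vertical below 0.08 rad) or (distance between drift and hole_2 below 0.0035 m and angle between drift's own z axis and vertical below 0.08 rad)) and distance between bolt and hole_1 above 0.02 m and distance between bolt and hole_2 above 0.02 m), for 0.2 s.
2. the bolt is fully home in the other open hole while the drift still stands home in its own (((distance between drift and hole_1 below 0.0035 m and angle between each of drift, bolt's own z axis and vertical below 0.08 rad and distance between bolt and hole_2 below 0.003 m) or (distance between drift and hole_2 below 0.0035 m and angle between each of drift, bolt's own z axis and vertical below 0.08 rad and distance between bolt and hole_1 below 0.003 m))), for 0.2 s.
At the end, for the whole second after the job is handed in: Drift upright in one open hole, shoulder within 3.5 mm of that hole's mouth centre; bolt upright in the other open hole, underside of its head within 3 mm of that mouth centre (both within 0.08 rad of vertical); both let go and at rest (under 10 mm/s) (((distance between drift and hole_1 below 0.0035 m and angle between each of drift, bolt's own z axis and vertical below 0.08 rad and distance between bolt and hole_2 below 0.003 m) or (distance between drift and hole_2 below 0.0035 m and angle between each of drift, bolt's own z axis and vertical below 0.08 rad and distance between bolt and hole_1 below 0.003 m)) and linear speed of each of drift, bolt below 0.01 m/s); the robot touches nothing.
It fails at once if the drift is pressed on the plate or flange with more than 40 N (contact force between drift and fan above 40 N).
It fails at once if the bolt is pressed on the plate or flange with more than 40 N (contact force between bolt and fan above 40 N).
It fails at once if a bystander is shifted by more than 30 mm (distance of any of sample_bottle_1, sample_bottle_2, spanner from where it was at the start of the episode above 0.03 m).
It fails at once if a sample bottle is knocked over (angle between any of sample_bottle_1, sample_bottle_2's own z axis and vertical above 0.5 rad).
It also fails if it takes over 72 s, if anything falls off the work surface, if the arm or the gripper's body presses on something with over 40 N, if the wrist force passes 120 N, or if a joint passes its speed limit or range.

## Working session

There is one attempt and no reset: what is moved stays moved. The work goes in short steps, Python scripts to look and compute and a tool call to move; the robot and the scene stay as the last step left them, time stands still between calls to the robot, and variables do not carry over. Pictures are saved under pics/ and viewed, and the job is handed in when it is done.

Besides the shell and the picture viewer there is one more tool, called after ">>>" as name([rows], argument=value, ...), one row to a line, values as JSON. apply_moves: Moves the arm, as the interface text tells. Its arguments: {"type":"object","properties":{"deltas":{"type":"array","items":{"type":"array","items":{"type":"number"}}},"grip_force":{"type":"number"}},"required":["deltas"]}

```bash
mkdir -p pics; python3 - <<'E'
from cell import manip, viewer
import cv2
print(manip.state())
for n in("scene","top"):
    cv2.imwrite(f"pics/{n}0.png",viewer.get_image(n)); print(viewer.camera_info(n))
    for t in("drift","bolt","fitted_bolt","hole_1","drift_tip","block","plate"):
        print(n,t,[(round(d["conf"],2),[round(float(x),1) for x in d["centre"]]) for d in viewer.mark_of(n,t)])
E
```

```text
{'clock': 0.0, 'qpos': array([ 1.23105412,  0.46946479, -0.04858931,  1.53367888,  0.02410402,
        1.14098256, -0.08226768]), 'joint_vel': array([-6.62653590e-04, -2.68304086e-04,  1.61949518e-03, -2.85144221e-05,
       -2.25125899e-04,  1.38210599e-03, -7.63504390e-05]), 'effort': array([-5.23445726e-05, -5.07975519e+01, -8.09147162e-02, -2.36156899e+01,
       -6.14773482e-02,  3.80134222e-02,  1.69610798e-04]), 'tool_pos': array([ 0.20627255, -0.64206379,  0.20819006]), 'ee_rot': array([-5.42393059e-04,  8.08058392e-01, -5.89101592e-01, -8.08888691e-04]), 'ft_force': array([-0.13805691,  0.03632307,  1.36713971]), 'torque': array([0.02165502, 0.04568739, 0.00405241]), 'finger_gap': 0.0868354776685706}
{'fx': 583.6937838385298, 'fy': 583.6937838385298, 'cx': 318.26554298039497, 'cy': 241.84362513919467, 'rvec': array([ 1.13953217,  2.6148678 , -0.72290275]), 'tvec': array([ 0.36121408, -0.33175776,  1.60841634])}
scene drift [(0.49, [221.0, 179.9])]
scene bolt [(0.58, [235.7, 154.1])]
scene fitted_bolt [(0.92, [362.7, 244.3]), (0.6, [220.8, 181.6]), (0.15, [307.0, 244.7])]
scene hole_1 [(0.65, [336.5, 286.5])]
scene drift_tip []
scene block [(0.64, [232.6, 184.1])]
scene plate [(0.69, [362.0, 242.2])]
{'fx': 442.75576647670664, 'fy': 442.75576647670664, 'cx': 317.979164637191, 'cy': 236.1466898674802, 'rvec': array([ 2.2023179 , -2.19759387,  0.0835352 ]), 'tvec': array([0.01231503, 0.56977834, 0.82987818])}
top drift [(0.43, [478.1, 225.0])]
top bolt [(0.39, [491.7, 264.0])]
top fitted_bolt [(0.62, [254.5, 270.1])]
top hole_1 [(0.82, [306.3, 208.1]), (0.79, [231.6, 193.6])]
top drift_tip [(0.52, [490.0, 263.6])]
top block [(0.76, [466.1, 241.7]), (0.47, [383.4, 176.9])]
top plate [(0.62, [251.5, 269.0])]
```

View pics/scene0.png

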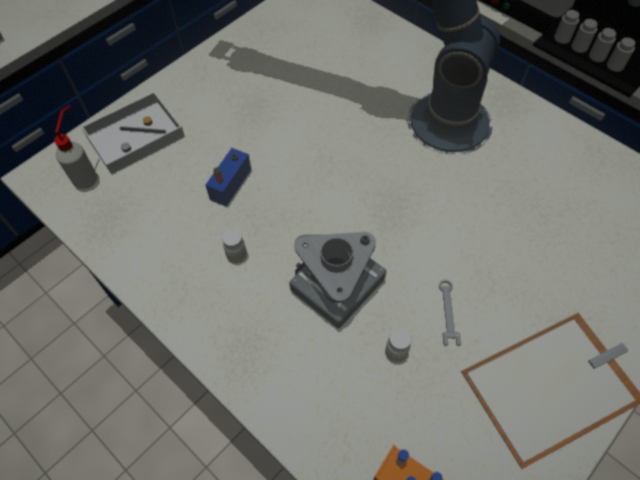

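View pics/top0.png

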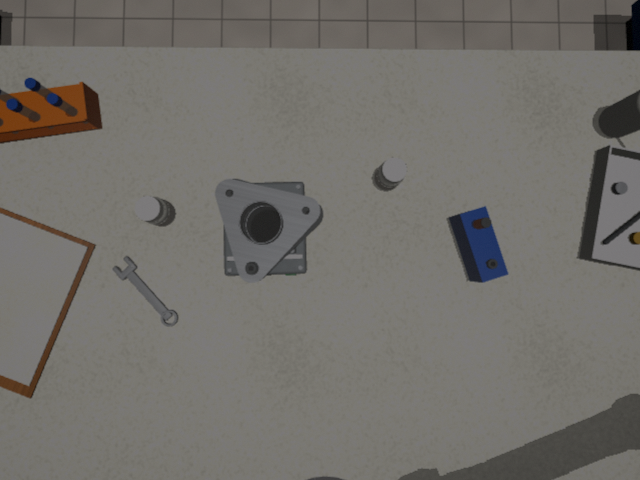

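The pictures show, in top view: fitted bolt at (252,268), open holes at (306,211) and (229,193), drift at (480,224), bolt at (491,264). Zooming in to measure.

```bash
cat > h.py <<'E'
import numpy as np, cv2
from cell import manip, viewer
def cam(n):
    c=viewer.camera_info(n); R=cv2.Rodrigues(np.array(c["rvec"]))[0]; return c,R,np.array(c["tvec"])
def back(n,px,z):
    c,R,t=cam(n); d=R.T@np.array([(px[0]-c["cx"])/c["fx"],(px[1]-c["cy"])/c["fy"],1]); o=-R.T@t
    return o+d*(z-o[2])/d[2]
def proj(n,p):
    c,R,t=cam(n); q=R@np.array(p)+t; return np.array([c["fx"]*q[0]/q[2]+c["cx"],c["fy"]*q[1]/q[2]+c["cy"]])
def crop(n,x,y,w,h,s,out):
    im=viewer.get_image(n); cv2.imwrite("pics/"+out,cv2.resize(im[y:y+h,x:x+w],None,fx=s,fy=s,interpolation=cv2.INTER_CUBIC)); return im
E
python3 - <<'E'
from h import *
a=crop("top",205,165,130,120,5,"t1.png"); cv2.imwrite("pics/t2.png",cv2.resize(a[195:295,440:520],None,fx=6,fy=6,interpolation=cv2.INTER_CUBIC))
b=crop("scene",280,215,120,120,5,"s1.png"); cv2.imwrite("pics/s2.png",cv2.resize(b[135:215,195:265],None,fx=7,fy=7,interpolation=cv2.INTER_CUBIC))
P=[back("top",p,.130) for p in((306.3,209.5),(230.,193.3))]; print(P)
print("fb",back("top",(252,268),.142), "drift", back("top",(480,224),.105),"bolt",back("top",(491.5,264),.075))
for n in("top","scene"):
  for t in("sample_bottle_1","spanner","hole_2","fitted_bolt"):
    print(n,t,[(round(d["conf"],2),np.round(d["centre"],1)) for d in viewer.mark_of(n,t)])
E
```

```text
[array([0.60735668, 0.03495874, 0.13      ]), array([0.6339044 , 0.16158341, 0.13      ])]
fb [0.51050252 0.1223234  0.142     ] drift [ 0.58629621 -0.26452157  0.105     ] bolt [ 0.51733225 -0.29536106  0.075     ]
top sample_bottle_1 [(0.87, array([162.5, 212. ])), (0.74, array([381.4, 176.5]))]
top spanner [(0.83, array([147.4, 290.8]))]
top hole_2 [(0.69, array([304.3, 208.5])), (0.58, array([232.8, 192.2]))]
top fitted_bolt [(0.83, array([254.2, 268.6]))]
scene sample_bottle_1 [(0.83, array([396.2, 357.4])), (0.8, array([236.9, 258.6]))]
scene spanner [(0.78, array([449.1, 314.4]))]
scene hole_2 [(0.8, array([339.3, 290. ])), (0.69, array([305.8, 246.4]))]
scene fitted_bolt [(0.91, array([363.8, 243. ]))]
```

View pics/t1.png

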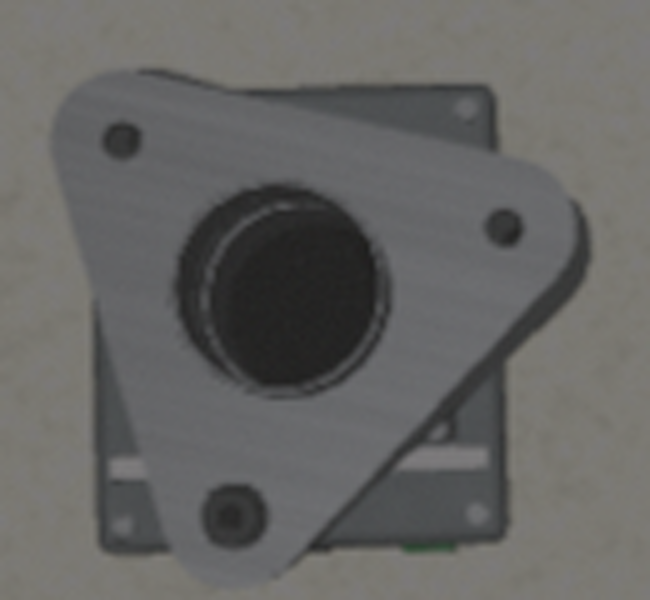

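View pics/t2.png

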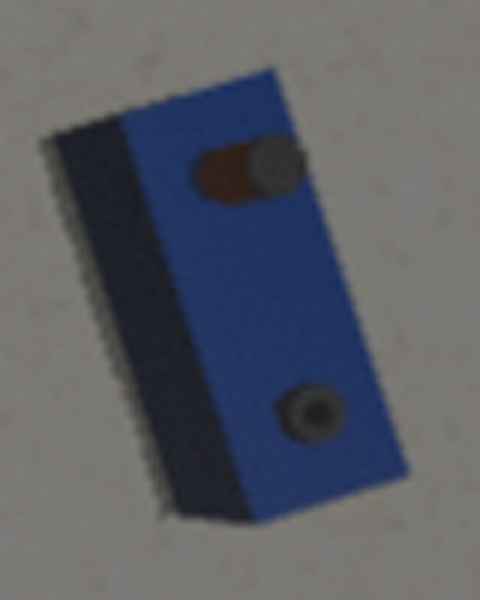

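View pics/s1.png

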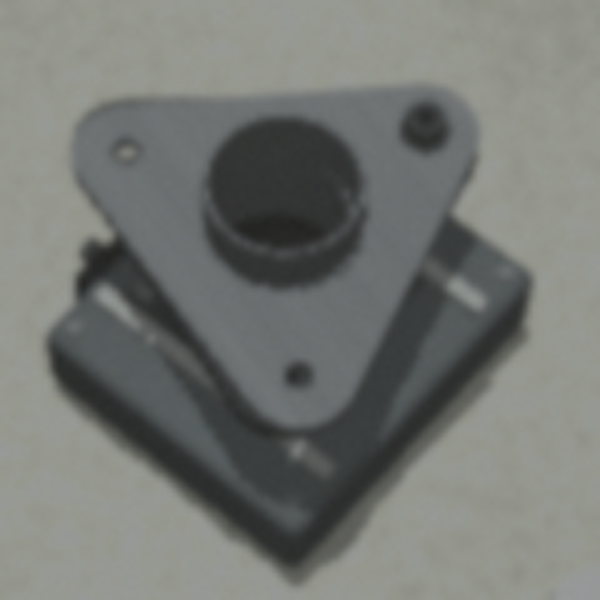

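View pics/s2.png

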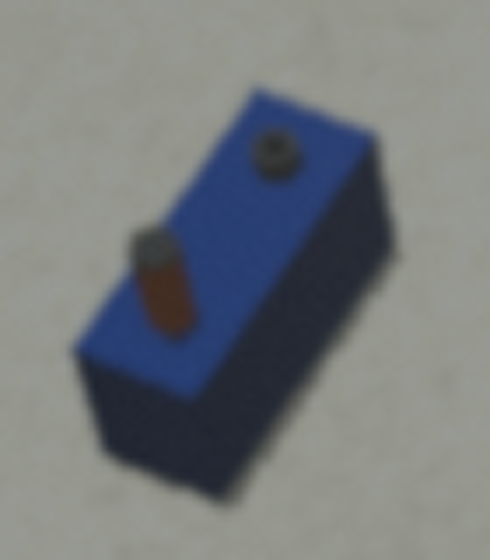

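```bash
cat > m.py <<'E'
from h import *
from scipy.optimize import least_squares
top=dict(hL=(228.8,192.6,.130),hR=(305.6,210.1,.130),fb=(251.6,267.6,.142),drift=(485.6,222.1,.105),bolt=(492.1,263.4,.075))
sc=dict(hL=(339.4,289.6,.130),hR=(304.6,244.8,.130),fb=(364.6,240.0,.142),drift=(216.7,169.6,.105),bolt=(234.0,156.4,.075))
A={};
for k in top:
    a=back("top",top[k][:2],top[k][2]);b=back("scene",sc[k][:2],sc[k][2]);print(k,a.round(4),b.round(4)); A[k]=(a+b)/2
for W in ("top","scene","avg"):
    S={k:(back("top",top[k][:2],top[k][2]) if W=="top" else back("scene",sc[k][:2],sc[k][2]) if W=="scene" else A[k]) for k in top}
    d=lambda i,j:round(1000*np.linalg.norm(S[i][:2]-S[j][:2]),1)
    print(W,"sides",d("hL","hR"),d("hL","fb"),d("hR","fb"),"block",d("drift","bolt"))
    def f(x):
        th=x[2]; fb=x[:2]; r=[fb-S["fb"][:2]]
        for k,o in(("hL",np.pi/6),("hR",-np.pi/6)): r.append(fb+.13*np.array([np.cos(th+o),np.sin(th+o)])-S[k][:2])
        return np.concatenate(r)
    best=min((least_squares(f,[*S["fb"][:2],t]) for t in np.linspace(-3,3,7)),key=lambda s:s.cost)
    x=best.x;print(x.round(4),(best.fun*1000).round(1))
    for k,o in(("hL",np.pi/6),("hR",-np.pi/6)): print(k,(x[:2]+.13*np.array([np.cos(x[2]+o),np.sin(x[2]+o)])).round(4))
    v=S["drift"]-S["bolt"]; print("block yaw",np.arctan2(v[1],v[0]))
E
python3 m.py
```

```text
hL [0.6351 0.1636 0.13  ] [0.6354 0.1621 0.13  ]
hR [0.6064 0.0361 0.13  ] [0.6067 0.0348 0.13  ]
fb [0.5111 0.123  0.142 ] [0.5155 0.1265 0.142 ]
drift [ 0.5896 -0.2743  0.105 ] [ 0.5889 -0.2759  0.105 ]
bolt [ 0.5184 -0.2965  0.075 ] [ 0.5196 -0.2959  0.075 ]
top sides 130.7 130.4 128.9 block 74.6
[ 0.5109  0.1236 -0.2148] [-0.3  0.6 -0.4 -0.5  0.6 -0.1]
hL [0.6347 0.1631]
hR [0.607  0.0361]
block yaw 0.30147584395398236
scene sides 130.4 125.1 129.3 block 72.1
[ 0.513   0.1256 -0.2403] [-2.5 -0.8  2.4 -0.1  0.1  0.9]
hL [0.6378 0.162 ]
hR [0.6069 0.0357]
block yaw 0.2803021001886176
avg sides 130.5 127.7 129.1 block 73.3
[ 0.5119  0.1246 -0.2275] [-1.4 -0.1  1.  -0.3  0.4  0.4]
hL [0.6363 0.1625]
hR [0.6069 0.0359]
block yaw 0.29106897168574153
```

```bash
cat > ov.py <<'E'
from h import *
fb=np.array([.511,.1236]);th=-.2148
tiles=[]
for n,(x,y,w,h) in(("top",(205,165,130,120)),("scene",(285,215,105,100))):
    im=viewer.get_image(n)
    im=np.clip(im.astype(float)*1.8,0,255).astype(np.uint8)
    row=[]
    for s in(.006,.009,.012,.015):
        q=cv2.resize(im[y:y+h,x:x+w],None,fx=3,fy=3,interpolation=cv2.INTER_CUBIC)
        for a,z,col in((0,.130,(0,255,0)),(-s/.13,.122,(0,0,255)),(-s/.13,.112,(255,0,255))):
            for o in(np.pi/6,-np.pi/6):
                c=fb+.13*np.array([np.cos(th+a+o),np.sin(th+a+o)])
                pts=[((proj(n,[c[0]+.022*np.cos(t),c[1]+.022*np.sin(t),z])-[x,y]+.5)*3-.5) for t in np.linspace(0,6.3,60)]
                cv2.polylines(q,[np.round(pts).astype(np.int32)],True,col,1)
        row.append(q)
    cv2.imwrite(f"pics/ov_{n}.png",cv2.resize(np.vstack([np.hstack(row[:2]),np.hstack(row[2:])]),(780,720 if n=="top" else 743)[:2]) if 0 else np.vstack([np.hstack(row[:2]),np.hstack(row[2:])])[:600*2])
E
python3 ov.py; python3 -c "
import cv2
for n in('top','scene'):
  a=cv2.imread(f'pics/ov_{n}.png');s=min(800/a.shape[1],600/a.shape[0]);cv2.imwrite(f'pics/ov_{n}.png',cv2.resize(a,None,fx=s,fy=s))"
```

```text
(no output)
```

View pics/ov_top.png

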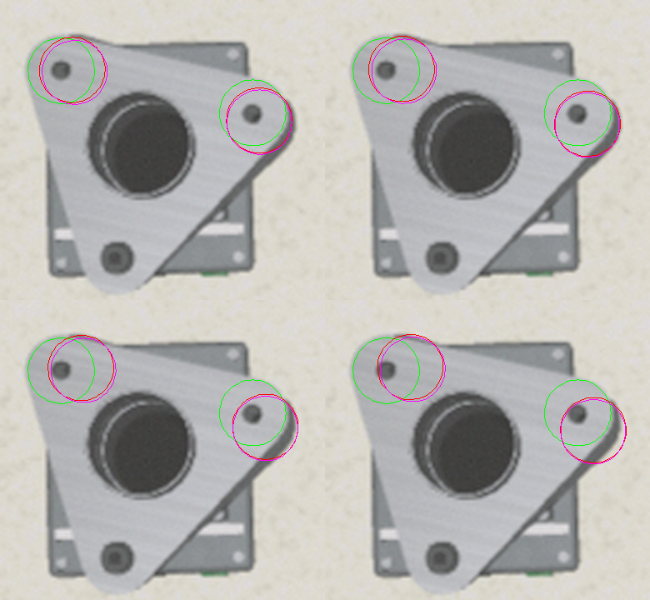

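View pics/ov_scene.png

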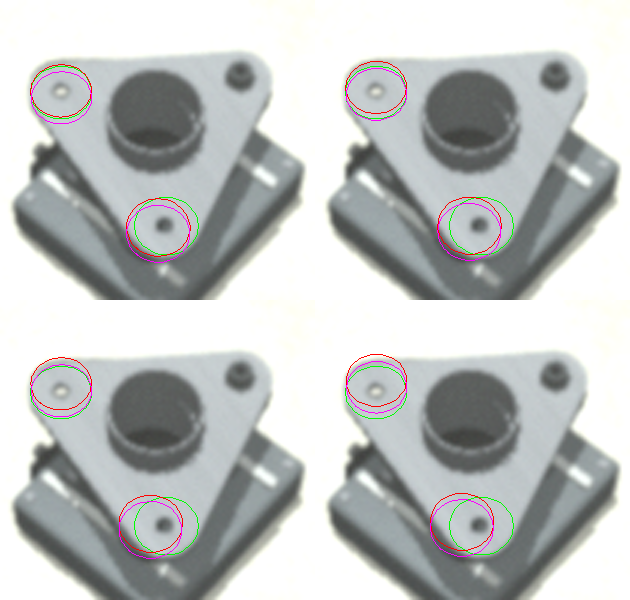

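```bash
python3 - <<'E'
from h import *
fb=np.array([.511,.1236]);th=-.2148
n="top";x,y,w,h=280,185,50,50
im=np.clip(viewer.get_image(n).astype(float)*2,0,255).astype(np.uint8)
row=[]
for s in(0,.006,.008,.010):
    q=cv2.resize(im[y:y+h,x:x+w],None,fx=6,fy=6,interpolation=cv2.INTER_CUBIC)
    for a,z,col in((0,.130,(0,255,0)),(-s/.13,.122,(0,0,255)),(-s/.13,.112,(255,0,255)))[:1 if s==0 else 3]:
        c=fb+.13*np.array([np.cos(th+a-np.pi/6),np.sin(th+a-np.pi/6)])
        for r in (.022,.0065):
            pts=[((proj(n,[c[0]+r*np.cos(t),c[1]+r*np.sin(t),z])-[x,y]+.5)*6-.5) for t in np.linspace(0,6.3,60)]
            cv2.polylines(q,[np.round(pts).astype(np.int32)],True,col,1)
    row.append(q)
cv2.imwrite("pics/ov3.png",np.vstack([np.hstack(row[:2]),np.hstack(row[2:])]))
E
```

```text
(no output)
```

View pics/ov3.png

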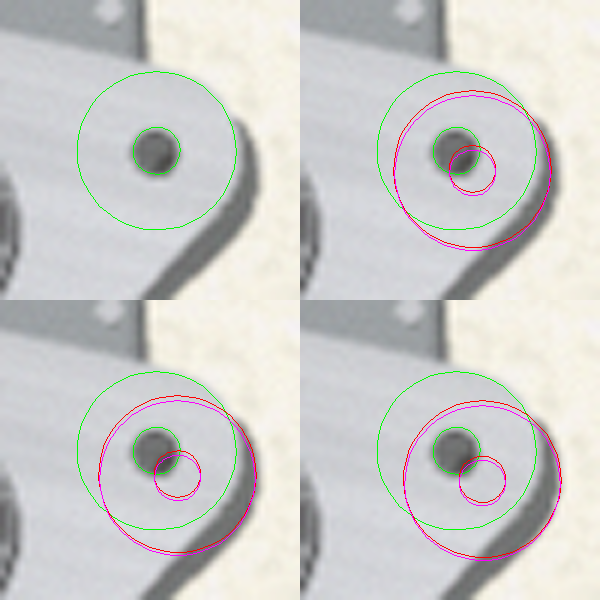

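```bash
cat > d.py <<'E'
import sys,numpy as np
from h import *
from scipy.spatial.transform import Rotation as Ro
s=manip.state(); w,x,y,z=s["ee_rot"]; R=Ro.from_quat([x,y,z,w]).as_matrix()
print("t",round(s["clock"],2),"tcp",s["tool_pos"].round(4),"F",s["ft_force"].round(2),"gap",round(s["finger_gap"],4),"xaxis",R[:,0].round(3),"zaxis",R[:,2].round(3),"yaw",np.arctan2(R[1,0],R[0,0]).round(4),"q",s["qpos"].round(2))
if len(sys.argv)>3:
    t=np.array([float(v) for v in sys.argv[1:4]]); print("delta mm",(R.T@(t-s["tool_pos"])*1000).round(1))
E
python3 d.py .5893 -.275 .150
```

```text
t 1.45 tcp [ 0.2065 -0.6427  0.2093] F [ 0.16 -0.34  0.56] gap 0.0871 xaxis [ 0.306 -0.952  0.   ] zaxis [ 0. -0. -1.] yaw -1.26 q [ 1.23  0.47 -0.05  1.53  0.02  1.14 -0.08]
delta mm [-233.  -476.9   59.3]
```

>>> apply_moves([
  [-233, -477, 30, 0, 50],
  [-233, -477, 30, 0, 50],
  [-233, -477, 30, 0, 50],
  [-233, -477, 30, 0, 50],
  [-233, -477, 30, 0, 50],
  [-233, -477, 30, 0, 50],
  [-233, -477, 30, 0, 50],
  [-233, -477, 30, 0, 50],
  [-233, -477, 30, 0, 50],
  [-233, -477, 30, 0, 50],
  [-233, -477, 30, 0, 50],
  [-233, -477, 30, 0, 50],
  [-233, -477, 30, 0, 50],
  [-233, -477, 59, 0, 40],
  [-233, -477, 59, 0, 40],
  [-233, -477, 59, 0, 40],
], grip_force=40)

```text
clock: 2.78
tool_pos: [0.5881, -0.2748, 0.1489]
ee_rot: [0.001, 0.808, -0.589, -0.002]
ft_force: [-0.2, -0.3, 0.1]
finger_gap: 0.0417
```

```bash
python3 d.py .5893 -.275 .079; python3 -c "
from h import *
a=crop('top',430,180,110,110,5,'a1.png');b=crop('scene',180,115,100,100,5,'a2.png')"
```

```text
t 2.78 tcp [ 0.5881 -0.2748  0.1489] F [-0.18 -0.32  0.14] gap 0.0417 xaxis [ 0.306 -0.952 -0.002] zaxis [-0.004  0.001 -1.   ] yaw -1.2597 q [ 0.51  0.49 -0.2   1.65  0.11  1.01 -0.98]
delta mm [ 0.7 -1.3 69.9]
```

View pics/a1.png

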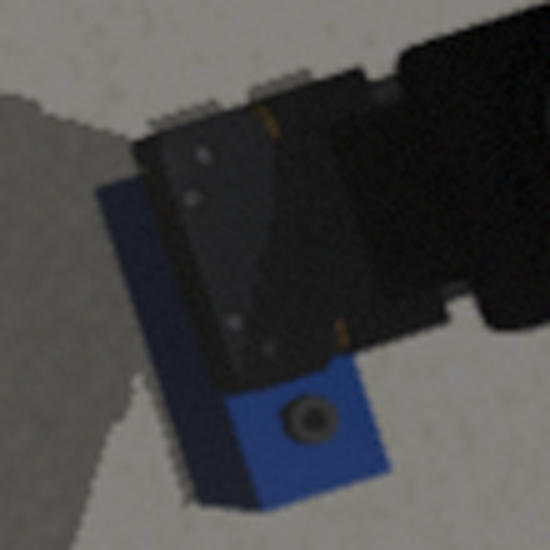

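View pics/a2.png

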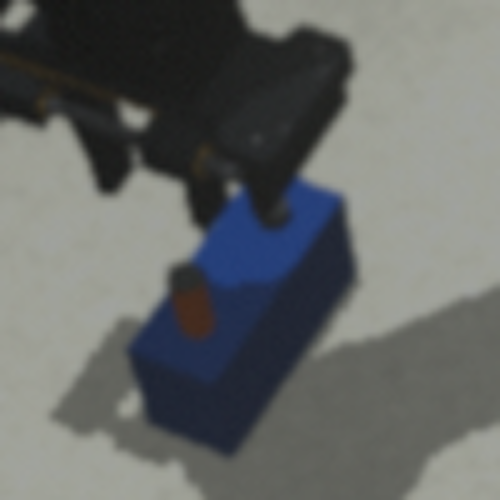

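```bash
python3 -c "
from h import *
for sx in(-1,1):
  for off in (.021,.036):
    p=np.array([.5881,-.2748,.141])+sx*off*np.array([.306,-.952,0]);q=proj('scene',p);print(sx,off,q,(q-[180,115])*5)
q=proj('scene',[.5893,-.275,.105]);print((q-[180,115])*5)"
```

```text
-1 0.021 [222.52502211 163.19255836] [212.62511054 240.96279178]
-1 0.036 [228.09513758 165.32089271] [240.47568789 251.60446355]
1 0.021 [207.07557943 157.28934507] [135.37789713 211.44672537]
1 0.036 [201.60975621 155.20086066] [108.04878103 201.00430331]
[184.11455673 274.5634308 ]
```

>>> apply_moves([
  [1, -1, 35, 0, 36],
  [1, -1, 60, 0, 36],
  [1, -1, 70, 0, 36],
  [1, -1, 70, 0, 36],
  [1, -1, 70, 0, 36],
])

```text
clock: 3.3
tool_pos: [0.5909, -0.2767, 0.0815]
ee_rot: [-0.0, 0.808, -0.59, 0.001]
ft_force: [1.0, -0.2, 0.5]
finger_gap: 0.036
```

```bash
python3 d.py .5893 -.275 .079; python3 -c "
from h import *
b=crop('scene',180,115,100,100,6,'a3.png')"
```

```text
t 3.3 tcp [ 0.5909 -0.2767  0.0815] F [ 1.   -0.24  0.54] gap 0.036 xaxis [ 0.305 -0.953  0.001] zaxis [ 0.001 -0.001 -1.   ] yaw -1.2614 q [ 0.51  0.56 -0.19  1.7   0.13  0.89 -1.  ]
delta mm [-2.1  1.1  2.5]
```

View pics/a3.png

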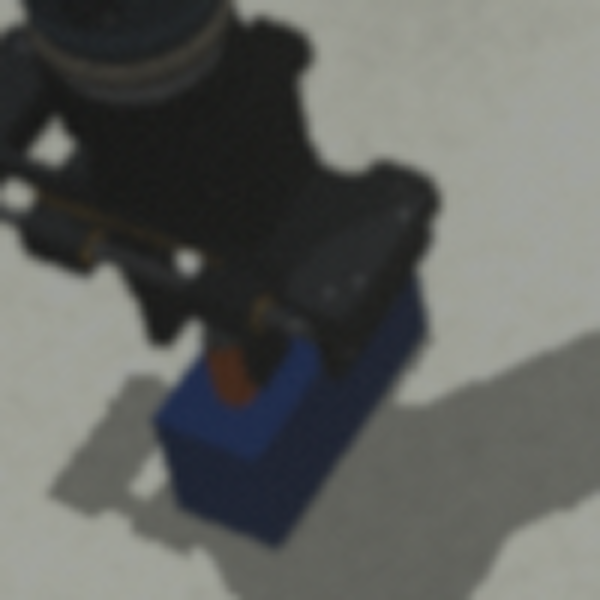

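>>> apply_moves([
  [0, 0, 0, 0, 36],
  [0, 0, 0, 0, 30],
  [0, 0, 0, 0, 26],
  [0, 0, 0, 0, 22],
], grip_force=10)

```text
clock: 3.68
tool_pos: [0.591, -0.2757, 0.0811]
ee_rot: [-0.0, 0.808, -0.589, 0.001]
ft_force: [0.2, -0.9, -0.9]
finger_gap: 0.0261
```

>>> apply_moves([
  [0, 0, 0, 0, 20],
  [0, 0, 0, 0, 18],
  [0, 0, 0, 0, 14],
  [0, 0, 0, 0, 14],
], grip_force=10)

```text
clock: 4.02
tool_pos: [0.5907, -0.2755, 0.0803]
ee_rot: [-0.0, 0.808, -0.589, 0.0]
ft_force: [-0.2, -0.0, 1.2]
finger_gap: 0.0175
```

>>> apply_moves([
  [0, 0, 0, 0, 14],
  [0, 0, 0, 0, 14],
  [0, 0, -15, 0, 14],
  [0, 0, -35, 0, 14],
  [0, 0, -70, 0, 14],
  [0, 0, -100, 0, 14],
  [0, 0, -130, 0, 14],
  [0, 0, -165, 0, 14],
  [0, 0, -165, 0, 14],
  [0, 0, -165, 0, 14],
], grip_force=45)

```text
clock: 4.85
tool_pos: [0.5918, -0.276, 0.2478]
ee_rot: [-0.001, 0.808, -0.589, 0.002]
ft_force: [0.1, 0.6, -1.7]
finger_gap: 0.0163
```

```bash
python3 d.py .633 .168 .245; python3 -c "
from h import *
b=crop('scene',150,60,120,110,5,'a4.png');crop('top',420,170,140,110,5,'a5.png')"
```

```text
t 4.85 tcp [ 0.5918 -0.276   0.2478] F [ 0.12  0.58 -1.7 ] gap 0.0163 xaxis [ 0.306 -0.952  0.003] zaxis [ 0.005 -0.002 -1.   ] yaw -1.2601 q [ 0.52  0.41 -0.2   1.54  0.09  1.2  -0.96]
delta mm [-410.1 -175.     2.1]
```

View pics/a4.png

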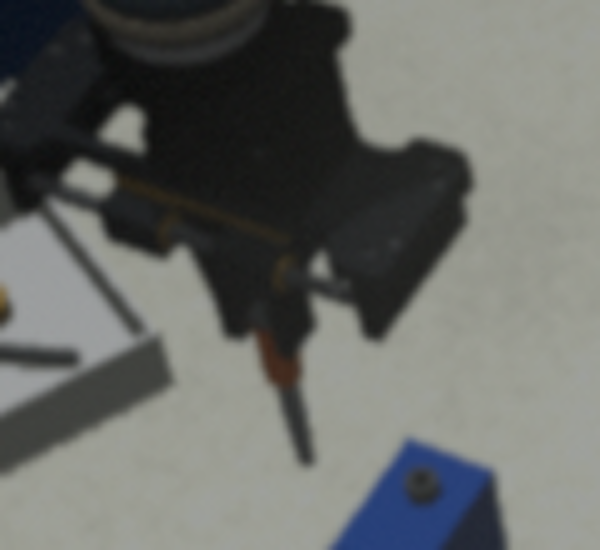

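View pics/a5.png

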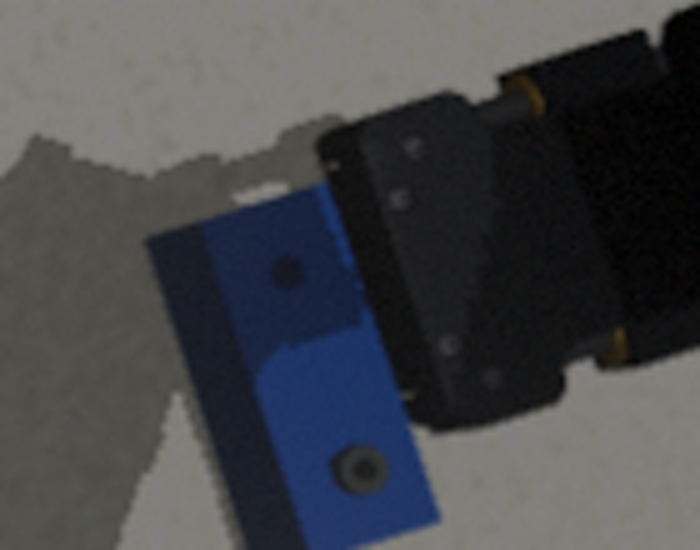

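```bash
python3 -c "
from h import *
print(back('top',(477.0,224.0),.065))
print(back('scene',(210.8,152.2),.1728), proj('scene',[.5922,-.2761,.1728]))
print([d for d in viewer.mark_of('scene','drift_tip')],viewer.mark_of('scene','drift'))"
```

```text
[ 0.58977825 -0.27450802  0.065     ]
[ 0.59203639 -0.27620546  0.1728    ] [210.77709357 152.26530271]
[{'centre': [213.5, 151.0], 'conf': 0.58}] [{'centre': [208.9, 132.0], 'conf': 0.63}]
```

>>> apply_moves([
  [-405, -175, 0, 0, 14],
  [-405, -175, 0, 0, 14],
  [-405, -175, 0, 0, 14],
  [-405, -175, 0, 0, 14],
  [-405, -175, 0, 0, 14],
  [-405, -175, 0, 0, 14],
  [-405, -175, 0, 0, 14],
  [-405, -175, 0, 0, 14],
  [-405, -175, 0, 0, 14],
  [-405, -175, 0, 0, 14],
  [-405, -175, 0, 0, 14],
  [-405, -175, 0, 0, 14],
  [-405, -175, 0, 0, 14],
  [-405, -175, 20, 0, 14],
  [-405, -175, 20, 0, 14],
  [-405, -175, 20, 0, 14],
])

```text
clock: 6.38
tool_pos: [0.6326, 0.1609, 0.2234]
ee_rot: [0.002, 0.807, -0.59, -0.001]
ft_force: [-0.9, -0.4, 0.2]
finger_gap: 0.0163
```

```bash
python3 d.py .635 .163 .220; python3 -c "
from h import *
b=crop('scene',290,200,110,110,5,'b1.png')
s=manip.state();p=s['tool_pos'];print((proj('scene',p-[0,0,.075])-[290,200])*5)"
```

```text
t 6.38 tcp [0.6326 0.1609 0.2234] F [-0.9  -0.41  0.16] gap 0.0163 xaxis [ 0.303 -0.953  0.001] zaxis [-0.004 -0.002 -1.   ] yaw -1.2628 q [-0.08  0.45 -0.34  1.56  0.16  1.17 -1.71]
delta mm [-1.3 -2.9  3.4]
[250.3253722  422.68726272]
```

View pics/b1.png

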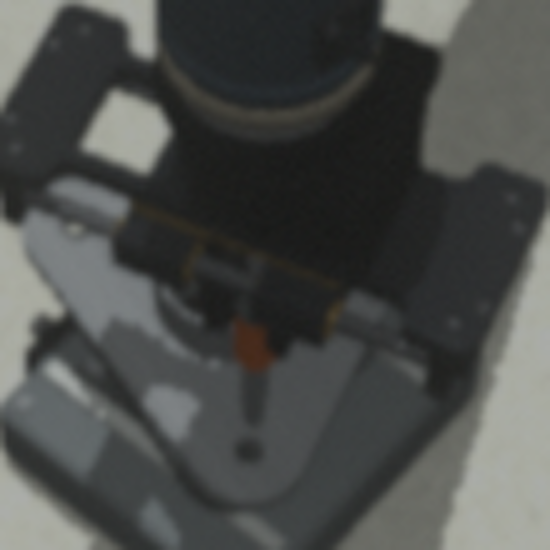

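>>> apply_moves([
  [0, 0, 3, 0, 14],
  [0, 0, 3, 0, 14],
  [0, 0, 3, 0, 14],
])

```text
clock: 6.68
tool_pos: [0.6336, 0.1632, 0.2227]
ee_rot: [-0.0, 0.808, -0.589, 0.0]
ft_force: [0.5, 0.1, 0.5]
finger_gap: 0.0166
```

```bash
python3 d.py .6352 .163 .206
```

```text
t 6.68 tcp [0.6336 0.1632 0.2227] F [0.49 0.09 0.48] gap 0.0166 xaxis [ 0.305 -0.952  0.   ] zaxis [ 0.001  0.    -1.   ] yaw -1.2606 q [-0.08  0.45 -0.34  1.56  0.16  1.16 -1.71]
delta mm [ 0.7 -1.5 16.7]
```

>>> apply_moves([
  [0.5, -1.5, 8, 0, 14],
  [0.5, -1.5, 14, 0, 14],
  [0.5, -1.5, 14, 0, 14],
  [0.5, -1.5, 14, 0, 14],
])

```text
clock: 7.02
tool_pos: [0.6345, 0.1633, 0.2073]
ee_rot: [0.001, 0.808, -0.589, -0.0]
ft_force: [-1.0, -0.2, -0.5]
finger_gap: 0.0163
```

```bash
python3 d.py .6352 .163 .206; python3 -c "
from h import *
b=crop('scene',310,250,60,60,10,'b2.png')
s=manip.state();p=s['tool_pos'];print((proj('scene',p-[0,0,.075])-[310,250])*10,(proj('scene',[.6352,.163,.13])-[310,250])*10)"
```

```text
t 7.02 tcp [0.6345 0.1633 0.2073] F [-1.04 -0.23 -0.53] gap 0.0163 xaxis [ 0.306 -0.952  0.   ] zaxis [-0.002 -0.001 -1.   ] yaw -1.2599 q [-0.08  0.46 -0.34  1.57  0.16  1.14 -1.71]
delta mm [ 0.5 -0.6  1.3]
[301.47621953 392.33839531] [298.00916022 398.12631904]
```

View pics/b2.png

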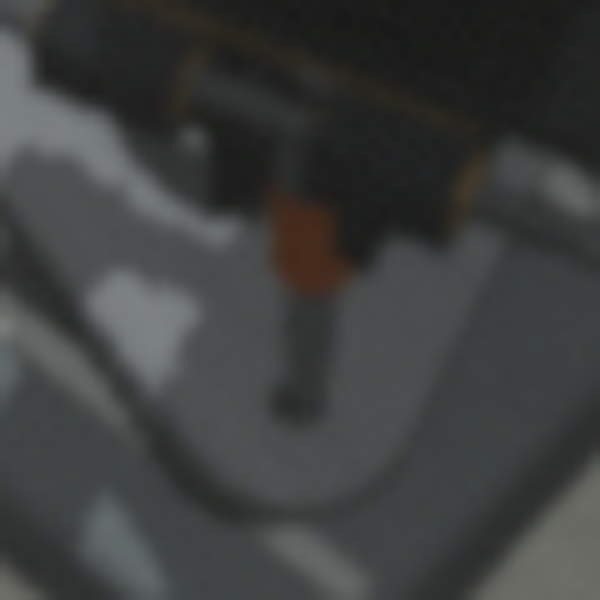

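>>> apply_moves([
  [0.3, -0.6, 2, 0, 14],
  [0.3, -0.6, 3.5, 0, 14],
  [0.3, -0.6, 5, 0, 14],
  [0.3, -0.6, 5, 0, 14],
])

```text
clock: 7.4
tool_pos: [0.6354, 0.1633, 0.2029]
ee_rot: [0.0, 0.808, -0.589, -0.0]
ft_force: [-0.3, -0.1, -0.2]
finger_gap: 0.0162
```

>>> apply_moves([
  [0, 0, 2, 0, 14],
  [0, 0, 3.5, 0, 14],
  [0, 0, 3.5, 0, 14],
])

```text
clock: 7.65
tool_pos: [0.6354, 0.1633, 0.1993]
ee_rot: [0.0, 0.808, -0.589, -0.0]
ft_force: [0.3, 0.0, -1.0]
finger_gap: 0.0165
```

>>> apply_moves([
  [1.5, 0, 0, 0, 14],
  [3, 0.1, 0, 0, 14],
  [4, 0.1, 0, 0, 14],
  [5, 0.2, 0, 0, 14],
  [5, 0.2, 0, 0, 14],
])

```text
clock: 8.07
tool_pos: [0.6369, 0.159, 0.1999]
ee_rot: [-0.0, 0.808, -0.589, -0.0]
ft_force: [-0.7, 1.1, 0.2]
finger_gap: 0.0164
```

>>> apply_moves([
  [1, 0, 0, 0, 14],
  [2, 0.1, 0, 0, 14],
  [2, 0.1, 1, 0, 14],
  [2, 0.1, 2, 0, 14],
  [2, 0.1, 3, 0, 14],
  [2, 0.1, 3, 0, 14],
])

```text
clock: 8.57
tool_pos: [0.6375, 0.1573, 0.197]
ee_rot: [-0.001, 0.808, -0.589, -0.0]
ft_force: [-1.1, 3.5, 1.4]
finger_gap: 0.0161
```

>>> apply_moves([
  [0, 0, 1, 0, 14],
  [0, 0, 2, 0, 14],
  [0, 0, 2, 0, 14],
])

```text
clock: 8.82
tool_pos: [0.6386, 0.1575, 0.1967]
ee_rot: [-0.002, 0.808, -0.589, 0.001]
ft_force: [-1.8, 2.6, 6.8]
finger_gap: 0.0164
```

>>> apply_moves([
  [0.5, 0, 0, 0, 14],
  [1, 0, 0, 0, 14],
  [1.5, 0, 0, 0, 14],
  [2, 0.1, 0, 0, 14],
  [2, 0.1, 0, 0, 14],
])

```text
clock: 9.23
tool_pos: [0.6388, 0.1563, 0.1967]
ee_rot: [-0.002, 0.808, -0.589, 0.0]
ft_force: [-2.5, 4.6, 7.4]
finger_gap: 0.0163
```

>>> apply_moves([
  [0, 0.7, 0, 0, 14],
  [0.5, 1.5, 0, 0, 14],
  [1, 1.5, 0, 0, 14],
  [1.5, 1.5, 0, 0, 14],
  [2, 1.5, 0, 0, 14],
  [2, 1.5, 0, 0, 14],
])

```text
clock: 9.73
tool_pos: [0.6378, 0.155, 0.1966]
ee_rot: [-0.002, 0.808, -0.589, -0.0]
ft_force: [-1.0, 6.5, 7.3]
finger_gap: 0.0161
```

>>> apply_moves([
  [1, 0.2, 0, 0, 14],
  [1.5, 0.2, 0, 0, 14],
  [2, 0.2, 0, 0, 14],
  [2, 0.2, 0, 0, 14],
])

```text
clock: 10.07
tool_pos: [0.6378, 0.1504, 0.1948]
ee_rot: [-0.0, 0.808, -0.589, 0.0]
ft_force: [-1.1, 4.0, 2.3]
finger_gap: 0.0166
```

```bash
python3 d.py; python3 -c "
from h import *
b=crop('scene',285,215,110,110,5,'c1.png');crop('top',205,165,130,120,5,'c2.png')
s=manip.state();p=s['tool_pos'];print((proj('scene',p-[0,0,.066])-[285,215])*5)"
```

```text
t 10.07 tcp [0.6378 0.1504 0.1948] F [-1.08  3.96  2.33] gap 0.0166 xaxis [ 0.306 -0.952  0.   ] zaxis [ 0.001  0.    -1.   ] yaw -1.2601 q [-0.06  0.47 -0.33  1.59  0.17  1.11 -1.69]
[247.33532028 360.78443385]
```

View pics/c1.png

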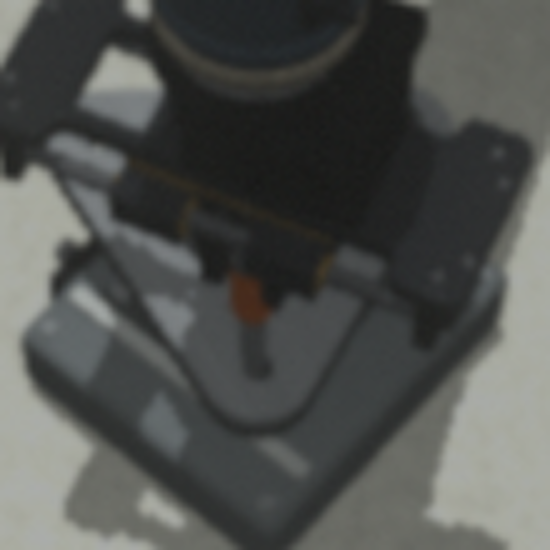

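View pics/c2.png

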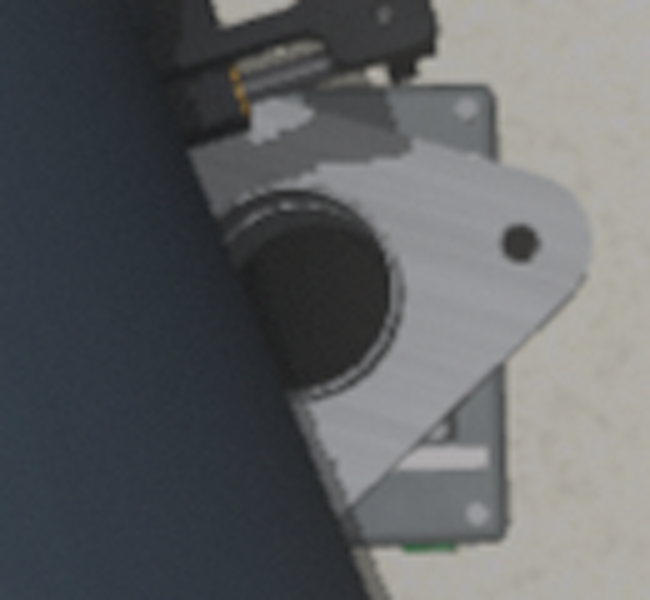

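Tip has dropped below the flange top and the plate has swung (hole now at (520,243) in crop, flange lug no longer showing). Push down gently.

>>> apply_moves([
  [-0.5, 0, 1, 0, 14],
  [-1, 0, 2, 0, 14],
  [-1, 0, 3, 0, 14],
  [-1, 0, 3, 0, 14],
])

```text
clock: 10.5
tool_pos: [0.6372, 0.151, 0.1912]
ee_rot: [0.0, 0.808, -0.589, -0.0]
ft_force: [-0.2, 2.7, -0.5]
finger_gap: 0.0162
```

Free descent into the flange hole. Continue.

>>> apply_moves([
  [0, 0, 2, 0, 14],
  [0, 0, 4, 0, 14],
  [0, 0, 6, 0, 14],
  [0, 0, 8, 0, 14],
  [0, 0, 8, 0, 14],
])

```text
clock: 10.92
tool_pos: [0.6371, 0.1515, 0.1832]
ee_rot: [0.0, 0.808, -0.589, -0.0]
ft_force: [0.7, 3.8, 0.3]
finger_gap: 0.0164
```

>>> apply_moves([
  [-0.3, 0, 2, 0, 14],
  [-0.5, 0, 4, 0, 14],
  [-0.5, 0, 6, 0, 14],
  [-0.5, 0, 8, 0, 14],
  [-0.5, 0, 8, 0, 14],
])

```text
clock: 11.33
tool_pos: [0.637, 0.1521, 0.1753]
ee_rot: [0.0, 0.808, -0.589, -0.0]
ft_force: [0.4, 4.2, 0.7]
finger_gap: 0.0165
```

>>> apply_moves([
  [-0.5, 0, 2, 0, 14],
  [-0.8, 0, 4, 0, 14],
  [-0.8, 0, 6, 0, 14],
  [-0.8, 0, 8, 0, 14],
  [-0.8, 0, 8, 0, 14],
])

```text
clock: 11.75
tool_pos: [0.6367, 0.1526, 0.1672]
ee_rot: [0.0, 0.808, -0.589, -0.0]
ft_force: [0.3, 3.6, 1.0]
finger_gap: 0.016
```

>>> apply_moves([
  [-0.5, 0, 2, 0, 14],
  [-0.8, 0, 4, 0, 14],
  [-0.8, 0, 6, 0, 14],
  [-0.8, 0, 8, 0, 14],
  [-0.8, 0, 8, 0, 14],
])

```text
clock: 12.17
tool_pos: [0.6365, 0.1531, 0.1591]
ee_rot: [0.0, 0.808, -0.589, -0.0]
ft_force: [0.4, 3.9, 0.1]
finger_gap: 0.0165
```

>>> apply_moves([
  [-0.5, 0, 2, 0, 14],
  [-0.8, 0, 4, 0, 14],
  [-0.8, 0, 6, 0, 14],
  [-0.8, 0, 8, 0, 14],
  [-0.8, 0, 10, 0, 14],
  [-0.8, 0, 10, 0, 14],
])

```text
clock: 12.67
tool_pos: [0.6364, 0.1537, 0.1492]
ee_rot: [0.0, 0.808, -0.589, 0.0]
ft_force: [1.9, 2.8, -1.0]
finger_gap: 0.0167
```

>>> apply_moves([
  [-0.2, 0, 1, 0, 14],
  [-0.4, 0, 2, 0, 14],
  [-0.4, 0, 3, 0, 14],
  [-0.4, 0, 4, 0, 14],
  [-0.4, 0, 5, 0, 14],
  [-0.4, 0, 5, 0, 14],
])

```text
clock: 13.17
tool_pos: [0.6368, 0.1543, 0.1454]
ee_rot: [-0.0, 0.808, -0.589, 0.001]
ft_force: [0.8, 1.5, 3.7]
finger_gap: 0.0168
```

>>> apply_moves([
  [0, 0, 1, 0, 14],
  [0, 0, 1, 0, 14],
  [0, 0, 0, 0, 20],
  [0, 0, 0, 0, 24],
  [0, 0, 0, 0, 28],
  [0, 0, 0, 0, 28],
])

```text
clock: 13.67
tool_pos: [0.6353, 0.1535, 0.1437]
ee_rot: [0.001, 0.808, -0.589, -0.001]
ft_force: [0.1, -0.6, 0.6]
finger_gap: 0.026
```

```bash
python3 d.py; python3 -c "
from h import *
b=crop('scene',285,215,110,110,5,'e1.png')"
```

```text
t 13.67 tcp [0.6353 0.1535 0.1437] F [ 0.12 -0.61  0.59] gap 0.026 xaxis [ 0.305 -0.952  0.001] zaxis [-0.003 -0.002 -1.   ] yaw -1.2604 q [-0.07  0.52 -0.33  1.64  0.19  1.02 -1.72]
```

View pics/e1.png

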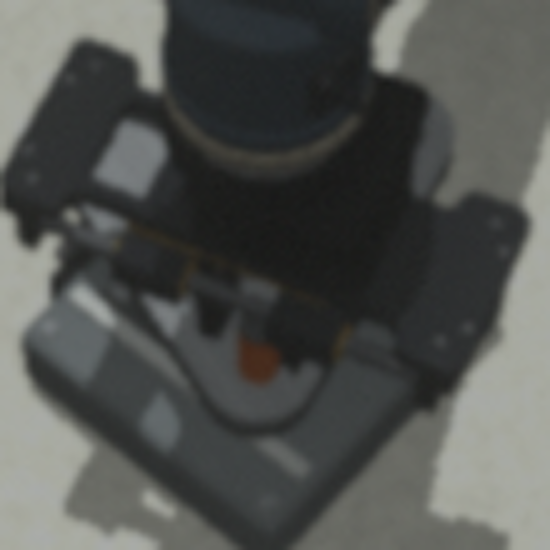

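>>> apply_moves([
  [0, 0, -5, 0, 30],
  [0, 0, -20, 0, 30],
  [0, 0, -60, 0, 30],
  [0, 0, -100, 0, 30],
  [0, 0, -100, 0, 30],
  [0, 0, -100, 0, 30],
])

```text
clock: 14.22
tool_pos: [0.6378, 0.1552, 0.2483]
ee_rot: [-0.002, 0.808, -0.589, 0.002]
ft_force: [0.3, -0.5, -0.2]
finger_gap: 0.0299
```

```bash
python3 d.py .519 -.2965 .12; python3 -c "
from h import *
b=crop('scene',285,215,110,110,5,'e2.png')"
```

```text
t 14.22 tcp [0.6378 0.1552 0.2483] F [ 0.28 -0.53 -0.22] gap 0.0299 xaxis [ 0.306 -0.952  0.   ] zaxis [ 0.006  0.002 -1.   ] yaw -1.26 q [-0.06  0.43 -0.34  1.52  0.15  1.21 -1.69]
delta mm [393.6 252.  126.9]
```

View pics/e2.png

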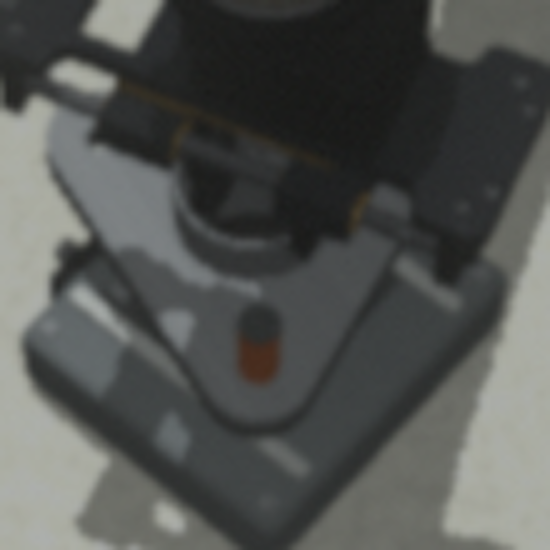

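>>> apply_moves([
  [392, 250, 0, 0, 34],
  [392, 250, 0, 0, 34],
  [392, 250, 0, 0, 34],
  [392, 250, 0, 0, 34],
  [392, 250, 0, 0, 34],
  [392, 250, 0, 0, 34],
  [392, 250, 0, 0, 34],
  [392, 250, 0, 0, 34],
  [392, 250, 0, 0, 34],
  [392, 250, 0, 0, 34],
  [392, 250, 0, 0, 34],
  [392, 250, 0, 0, 34],
  [392, 250, 40, 0, 34],
  [392, 250, 80, 0, 34],
  [392, 250, 125, 0, 34],
  [392, 250, 125, 0, 34],
  [392, 250, 125, 0, 34],
])

```text
clock: 15.68
tool_pos: [0.5156, -0.2939, 0.1166]
ee_rot: [0.001, 0.808, -0.589, -0.004]
ft_force: [0.5, 0.3, 0.8]
finger_gap: 0.0339
```

```bash
python3 d.py .519 -.2965 .0745; python3 -c "
from h import *
b=crop('scene',195,110,100,100,5,'f1.png');crop('top',205,165,130,120,5,'f2.png')"
```

```text
t 15.68 tcp [ 0.5156 -0.2939  0.1166] F [0.5  0.3  0.77] gap 0.0339 xaxis [ 0.306 -0.952 -0.006] zaxis [-0.007  0.004 -1.   ] yaw -1.2598 q [ 0.57  0.44 -0.17  1.81  0.09  0.9  -0.89]
delta mm [ 3.8 -2.6 42.1]
```

View pics/f1.png

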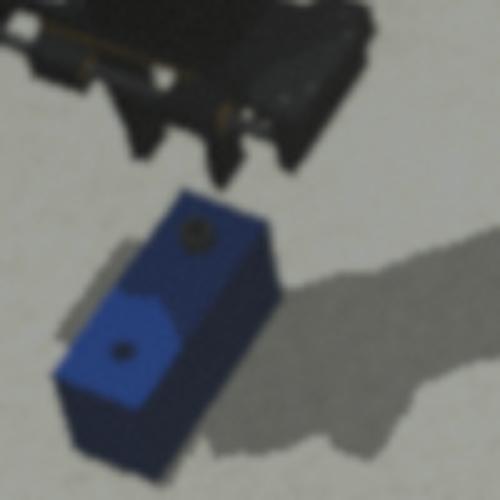

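View pics/f2.png

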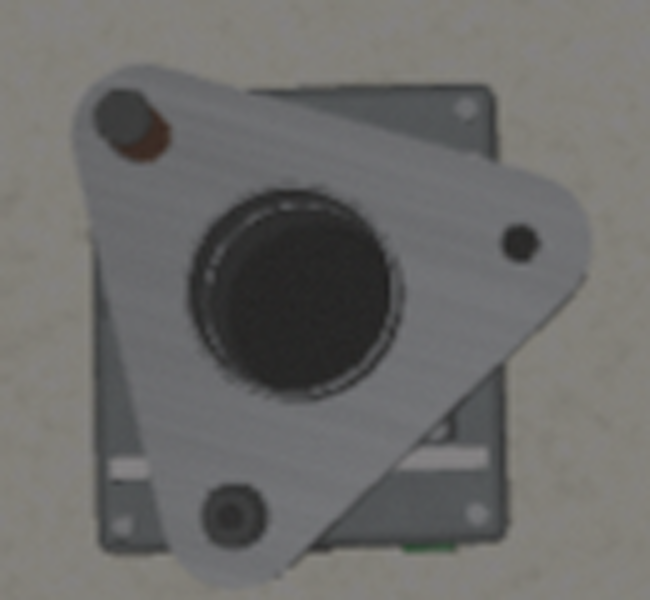

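>>> apply_moves([
  [1.5, -1, 15, 0, 34],
  [1.5, -1, 25, 0, 34],
  [1.5, -1, 25, 0, 34],
  [1.5, -1, 25, 0, 34],
])

```text
clock: 16.12
tool_pos: [0.52, -0.2965, 0.0958]
ee_rot: [-0.0, 0.808, -0.589, 0.001]
ft_force: [-0.2, 0.0, 1.1]
finger_gap: 0.0341
```

```bash
python3 d.py .519 -.2965 .0745; python3 -c "
from h import *
p=back('top',(308.6,213.1),.13);print(p,np.linalg.norm(p[:2]-[.511,.1236]), np.linalg.norm(p[:2]-[.6370,.1540]))"
```

```text
t 16.12 tcp [ 0.52   -0.2965  0.0958] F [-0.16  0.05  1.11] gap 0.0341 xaxis [ 0.306 -0.952  0.001] zaxis [ 0.001 -0.001 -1.   ] yaw -1.2599 q [ 0.57  0.47 -0.16  1.83  0.1   0.85 -0.9 ]
delta mm [-0.3  0.9 21.3]
[0.60136438 0.03112347 0.13      ] 0.12929667343124188 0.12793958639140784
```

>>> apply_moves([
  [0, 0.8, 10, 0, 34],
  [0, 0.8, 17, 0, 34],
  [0, 0.8, 20, 0, 34],
  [0, 0.8, 20, 0, 34],
  [0, 0.8, 20, 0, 34],
], grip_force=10)

```text
clock: 16.53
tool_pos: [0.5187, -0.2965, 0.0745]
ee_rot: [0.0, 0.808, -0.589, -0.0]
ft_force: [-0.1, 0.4, 0.6]
finger_gap: 0.0341
```

```bash
python3 d.py .519 -.2965 .0745; python3 -c "
from h import *
b=crop('scene',195,110,80,80,7,'g1.png')"
```

```text
t 16.53 tcp [ 0.5187 -0.2965  0.0745] F [-0.05  0.39  0.56] gap 0.0341 xaxis [ 0.306 -0.952 -0.   ] zaxis [-0.  0. -1.] yaw -1.26 q [ 0.57  0.5  -0.16  1.84  0.1   0.81 -0.9 ]
delta mm [ 0.1 -0.3 -0. ]
```

View pics/g1.png

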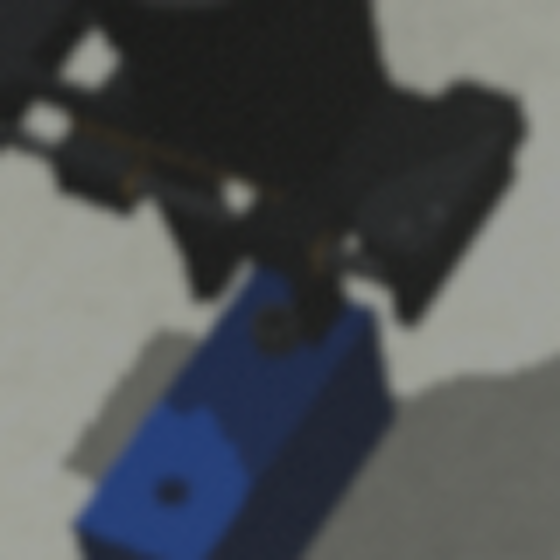

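>>> apply_moves([
  [0, 0, 0, 0, 26],
  [0, 0, 0, 0, 22],
  [0, 0, 0, 0, 20],
  [0, 0, 0, 0, 18],
  [0, 0, 0, 0, 14],
  [0, 0, 0, 0, 14],
  [0, 0, 0, 0, 14],
], grip_force=10)

```text
clock: 17.17
tool_pos: [0.5188, -0.2966, 0.0748]
ee_rot: [0.0, 0.808, -0.589, 0.0]
ft_force: [0.4, 0.1, 0.4]
finger_gap: 0.0149
```

```bash
python3 d.py; python3 -c "
from h import *
b=crop('scene',195,110,80,80,7,'g2.png')"
```

```text
t 17.17 tcp [ 0.5188 -0.2966  0.0748] F [0.44 0.09 0.41] gap 0.0149 xaxis [ 0.306 -0.952  0.   ] zaxis [ 0. -0. -1.] yaw -1.26 q [ 0.57  0.5  -0.16  1.84  0.11  0.81 -0.9 ]
```

View pics/g2.png

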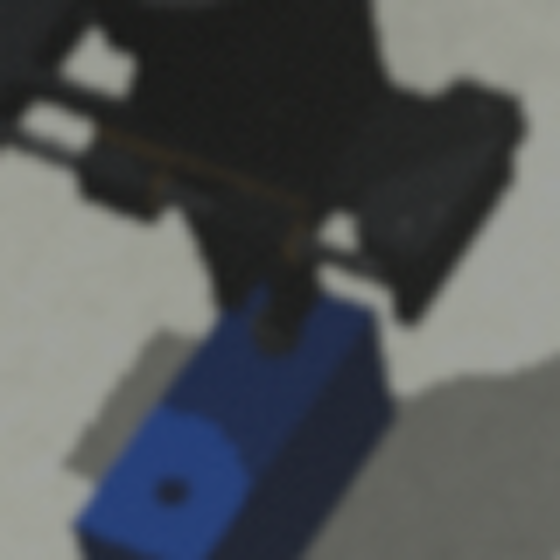

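```bash
python3 -c "
from h import *
o=lambda p:((proj('scene',p)-[195,110]+.5)*7-.5).round(0)
T=np.array([.5188,-.2966,.0748]);x=np.array([.306,-.952,0]);y=np.array([-.952,-.306,0])
for s in(-1,1):
  for yy in(-.0095,.0095): print('tip',s,yy,o(T-[0,0,.008]+s*.0075*x+yy*y))
print('head top',o([.519,-.2965,.075]),'bottom',o([.519,-.2965,.065]))
for a in (0,1.57,3.14,4.71): print(o([.519+.009*np.cos(a),-.2965+.009*np.sin(a),.075]))
"

```

```text
tip -1 -0.0095 [285. 366.]
tip -1 0.0095 [311. 328.]
tip 1 -0.0095 [248. 352.]
tip 1 0.0095 [274. 314.]
head top [276. 326.] bottom [280. 344.]
[257. 341.]
[293. 339.]
[295. 311.]
[259. 313.]
```

>>> apply_moves([
  [0, 0, 0, 0, 10],
  [0, 0, 0, 0, 10],
  [0, 0, 0, 0, 10],
], grip_force=10)

```text
clock: 17.47
tool_pos: [0.5188, -0.2966, 0.0747]
ee_rot: [0.0, 0.808, -0.589, 0.0]
ft_force: [-1.2, 0.5, 0.6]
finger_gap: 0.0104
```

>>> apply_moves([
  [0, 0, 0, 0, 34],
  [0, 0, 0, 0, 34],
  [0, 0, 0, 0, 34],
  [0, 0, 0, 0, 34],
])

```text
clock: 17.8
tool_pos: [0.5188, -0.2966, 0.0748]
ee_rot: [-0.0, 0.808, -0.589, 0.0]
ft_force: [-0.3, -0.6, -0.4]
finger_gap: 0.0288
```

>>> apply_moves([
  [0, 0, 1, 0, 34],
  [0, 0, 2, 0, 34],
  [0, 0, 3, 0, 34],
  [0, 0, 4, 0, 34],
  [0, 0, 4, 0, 34],
])

```text
clock: 18.22
tool_pos: [0.5186, -0.2965, 0.0704]
ee_rot: [0.0, 0.808, -0.589, -0.0]
ft_force: [-0.2, -0.1, -1.0]
finger_gap: 0.0337
```

```bash
python3 d.py; python3 -c "
from h import *
b=crop('scene',195,110,80,80,7,'g3.png')"
```

```text
t 18.22 tcp [ 0.5186 -0.2965  0.0704] F [-0.18 -0.06 -0.99] gap 0.0337 xaxis [ 0.306 -0.952 -0.   ] zaxis [-0.  0. -1.] yaw -1.26 q [ 0.57  0.5  -0.16  1.85  0.11  0.8  -0.91]
```

View pics/g3.png

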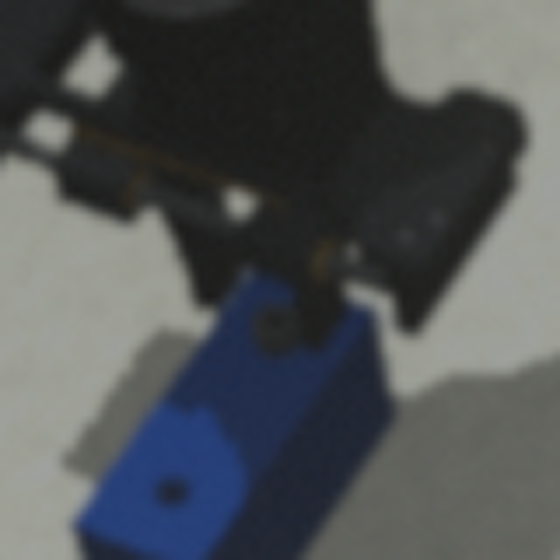

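>>> apply_moves([
  [0, 0, 1, 0, 34],
  [0, 0, 2, 0, 34],
  [0, 0, 3, 0, 34],
  [0, 0, 4, 0, 34],
  [0, 0, 4, 0, 34],
])

```text
clock: 18.68
tool_pos: [0.5187, -0.2965, 0.0665]
ee_rot: [0.0, 0.808, -0.589, -0.0]
ft_force: [0.4, -0.1, -0.9]
finger_gap: 0.034
```

>>> apply_moves([
  [0, 0, 1, 0, 34],
  [0, 0, 2, 0, 34],
  [0, 0, 3, 0, 34],
  [0, 0, 3, 0, 34],
])

```text
clock: 19.02
tool_pos: [0.5187, -0.2966, 0.0635]
ee_rot: [0.0, 0.808, -0.589, -0.0]
ft_force: [-0.7, -0.2, 1.0]
finger_gap: 0.034
```

```bash
python3 d.py; python3 -c "
from h import *
b=crop('scene',195,110,80,80,7,'g4.png')"
```

```text
t 19.02 tcp [ 0.5187 -0.2966  0.0635] F [-0.7  -0.2   1.05] gap 0.034 xaxis [ 0.306 -0.952 -0.   ] zaxis [-0.  0. -1.] yaw -1.26 q [ 0.57  0.51 -0.16  1.85  0.11  0.79 -0.91]
```

View pics/g4.png

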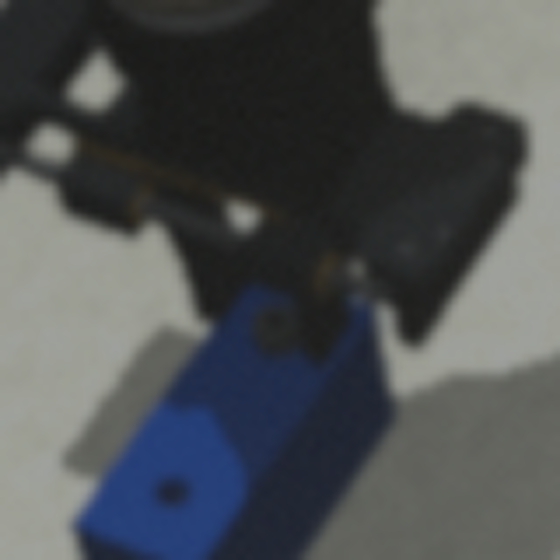

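>>> apply_moves([
  [0, 0, 0, 0, 24],
  [0, 0, 0, 0, 20],
  [0, 0, 0, 0, 18],
  [0, 0, 0, 0, 12],
  [0, 0, 0, 0, 12],
  [0, 0, 0, 0, 12],
], grip_force=10)

```text
clock: 19.57
tool_pos: [0.5188, -0.2966, 0.0638]
ee_rot: [0.0, 0.808, -0.589, 0.0]
ft_force: [0.6, 0.0, -0.3]
finger_gap: 0.013
```

```bash
python3 d.py; python3 -c "
from h import *
b=crop('scene',195,110,80,80,7,'g5.png')"
```

```text
t 19.57 tcp [ 0.5188 -0.2966  0.0638] F [ 0.55  0.02 -0.26] gap 0.013 xaxis [ 0.306 -0.952  0.   ] zaxis [ 0. -0. -1.] yaw -1.26 q [ 0.57  0.51 -0.16  1.85  0.11  0.79 -0.91]
```

View pics/g5.png

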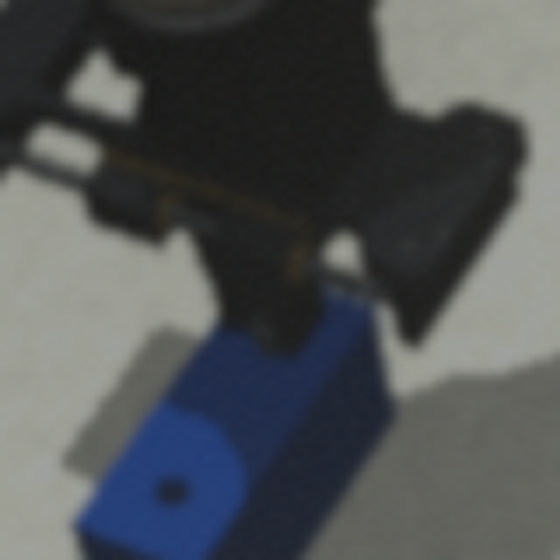

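>>> apply_moves([
  [0, 0, 0, 0, 34],
  [0, 0, 0, 0, 34],
  [0, 0, 0, 0, 34],
  [0, 0, 1, 0, 34],
  [0, 0, 2, 0, 34],
  [0, 0, 3, 0, 34],
  [0, 0, 4, 0, 34],
  [0, 0, 5, 0, 34],
  [0, 0, 5, 0, 34],
])

```text
clock: 20.37
tool_pos: [0.5186, -0.2965, 0.0585]
ee_rot: [0.0, 0.808, -0.589, -0.0]
ft_force: [0.1, -0.5, -0.9]
finger_gap: 0.0339
```

>>> apply_moves([
  [0, 0, 1, 0, 34],
  [0, 0, 2, 0, 34],
  [0, 0, 3, 0, 34],
  [0, 0, 3, 0, 34],
])

```text
clock: 20.7
tool_pos: [0.5187, -0.2965, 0.0555]
ee_rot: [0.0, 0.808, -0.589, -0.0]
ft_force: [-0.7, -0.5, 0.9]
finger_gap: 0.0341
```

```bash
python3 d.py; python3 -c "
from h import *
b=crop('scene',195,110,80,80,7,'g6.png');crop('top',430,180,110,110,5,'g7.png')"
```

```text
t 20.7 tcp [ 0.5187 -0.2965  0.0555] F [-0.65 -0.49  0.88] gap 0.0341 xaxis [ 0.306 -0.952 -0.   ] zaxis [-0.  0. -1.] yaw -1.2599 q [ 0.57  0.52 -0.16  1.85  0.11  0.77 -0.91]
```

View pics/g6.png

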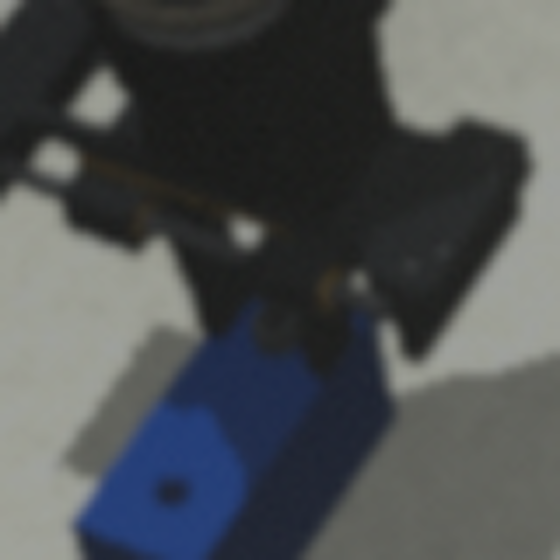

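View pics/g7.png

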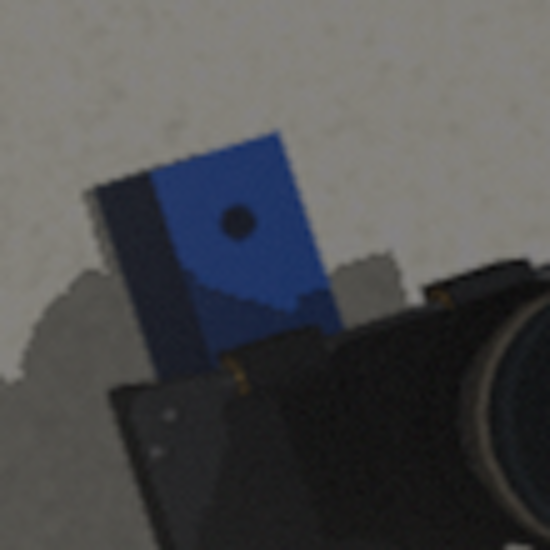

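>>> apply_moves([
  [0, 0, 0, 0, 24],
  [0, 0, 0, 0, 20],
  [0, 0, 0, 0, 18],
  [0, 0, 0, 0, 12],
  [0, 0, 0, 0, 12],
  [0, 0, 0, 0, 12],
], grip_force=10)

```text
clock: 21.3
tool_pos: [0.5189, -0.2968, 0.0559]
ee_rot: [0.0, 0.808, -0.589, 0.0]
ft_force: [-0.2, -0.6, 0.4]
finger_gap: 0.0172
```

>>> apply_moves([
  [0, 0, 0, 0, 26],
  [0, 0, 0, 0, 26],
  [0, 0, 1, 0, 26],
  [0, 0, 2, 0, 26],
  [0, 0, 3, 0, 26],
  [0, 0, 3, 0, 26],
])

```text
clock: 21.8
tool_pos: [0.5186, -0.2964, 0.0524]
ee_rot: [0.0, 0.808, -0.589, -0.0]
ft_force: [0.8, 0.5, -0.1]
finger_gap: 0.026
```

>>> apply_moves([
  [0, 0, 1, 0, 26],
  [0, 0, 2, 0, 26],
  [0, 0, 3, 0, 26],
  [0, 0, 3, 0, 26],
])

```text
clock: 22.13
tool_pos: [0.5188, -0.2965, 0.0521]
ee_rot: [0.0, 0.808, -0.589, -0.0]
ft_force: [-4.8, 2.4, 15.3]
finger_gap: 0.0261
```

>>> apply_moves([
  [0, 0, -4, 0, 26],
  [0, 0, -4, 0, 26],
  [0, 0, -4, 0, 20],
  [0, 0, -4, 0, 18],
  [0, 0, -4, 0, 12],
  [0, 0, -4, 0, 12],
  [0, 0, -4, 0, 12],
])

```text
clock: 22.72
tool_pos: [0.5187, -0.2968, 0.0534]
ee_rot: [0.0, 0.808, -0.589, 0.0]
ft_force: [-0.4, -1.1, -0.8]
finger_gap: 0.0174
```

>>> apply_moves([
  [0, 0, 0, 0, 12],
  [0, 0, 0, 0, 12],
  [0, 0, -10, 0, 12],
  [0, 0, -25, 0, 12],
  [0, 0, -50, 0, 12],
  [0, 0, -90, 0, 12],
  [0, 0, -130, 0, 12],
  [0, 0, -160, 0, 12],
  [0, 0, -160, 0, 12],
  [0, 0, -160, 0, 12],
], grip_force=40)

```text
clock: 23.55
tool_pos: [0.5197, -0.2965, 0.2167]
ee_rot: [-0.001, 0.808, -0.589, 0.002]
ft_force: [-0.8, -0.5, -0.8]
finger_gap: 0.0158
```

```bash
python3 d.py; python3 -c "
from h import *
b=crop('scene',175,70,110,110,5,'i1.png')"
```

```text
t 23.55 tcp [ 0.5197 -0.2965  0.2167] F [-0.82 -0.47 -0.85] gap 0.0158 xaxis [ 0.306 -0.952  0.003] zaxis [ 0.004 -0.002 -1.   ] yaw -1.2597 q [ 0.58  0.34 -0.18  1.71  0.07  1.09 -0.87]
```

View pics/i1.png

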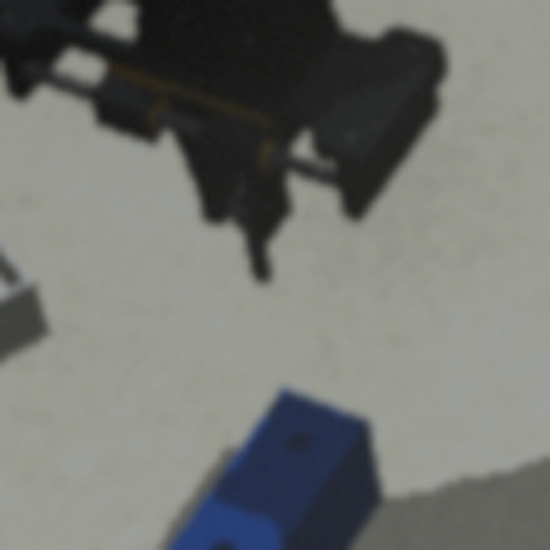

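```bash
python3 -c "
from h import *
print(back('scene',(227.2,125.6),.2167-.0284))
crop('scene',285,215,110,110,5,'j1.png');crop('top',270,180,60,60,10,'j2.png')"
```

```text
[ 0.51987538 -0.29608611  0.1883    ]
```

View pics/j1.png

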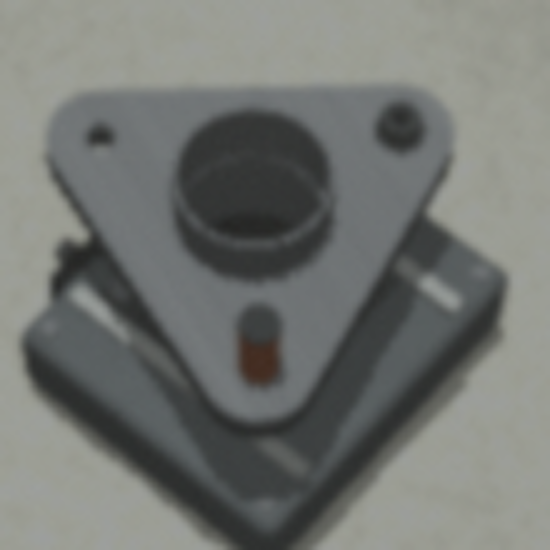

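View pics/j2.png

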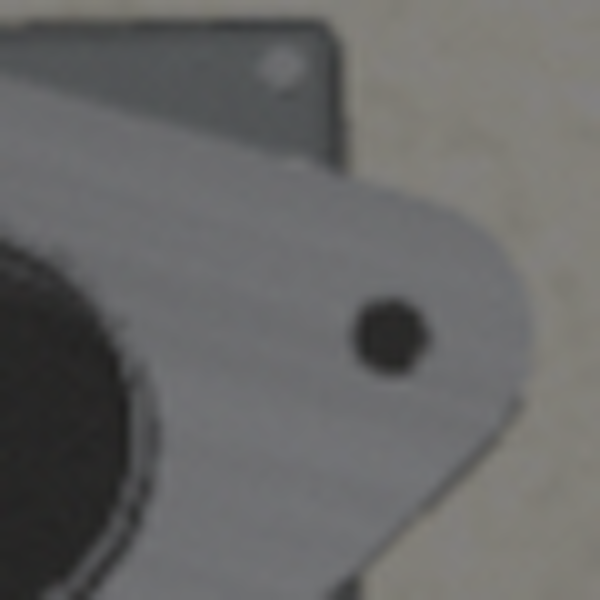

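```bash
python3 -c "
from h import *
print(back('scene',(304.6,241.8),.13),back('scene',(304.6,242.2),.13),back('top',(308.65,213.15),.13))"; python3 d.py .6013 .0305 .195
```

```text
[0.60127515 0.02960213 0.13      ] [0.6020032 0.0303    0.13     ] [0.6012813  0.03104027 0.13      ]
t 23.7 tcp [ 0.5176 -0.2958  0.2124] F [ 0.27  1.01 -0.26] gap 0.016 xaxis [ 0.306 -0.952 -0.002] zaxis [-0.003  0.002 -1.   ] yaw -1.2598 q [ 0.58  0.35 -0.17  1.71  0.07  1.09 -0.87]
delta mm [-285.  -179.6   17.7]
```

>>> apply_moves([
  [-285, -179.5, 0, -1.571, 12],
  [-285, -179.5, 0, -1.571, 12],
  [-285, -179.5, 0, -1.571, 12],
  [-285, -179.5, 0, -1.571, 12],
  [-285, -179.5, 0, -1.571, 12],
  [-285, -179.5, 0, -1.571, 12],
  [-285, -179.5, 0, -1.571, 12],
  [-285, -179.5, 0, -1.571, 12],
  [-285, -179.5, 0, -1.571, 12],
  [-285, -179.5, 0, -1.571, 12],
  [-285, -179.5, 0, -1.571, 12],
  [-285, -179.5, 0, -1.571, 12],
  [-285, -179.5, 0, -1.571, 12],
  [-285, -179.5, 10, -1.571, 12],
  [-285, -179.5, 10, -1.571, 12],
  [-285, -179.5, 10, -1.571, 12],
  [-285, -179.5, 10, -1.571, 12],
])

```text
clock: 25.12
tool_pos: [0.6021, 0.0296, 0.2029]
ee_rot: [-0.0, 0.988, 0.154, -0.001]
ft_force: [-0.9, 1.0, 0.3]
finger_gap: 0.0163
```

```bash
python3 d.py .6013 .0302 .165; python3 -c "
from h import *
b=crop('scene',270,180,110,110,5,'k1.png')
p=manip.state()['tool_pos'];o=lambda p:((proj('scene',p)-[270,180]+.5)*5-.5).round(0);print(o(p-[0,0,.0284]),o([.6013,.0302,.13]))"
```

```text
t 25.12 tcp [0.6021 0.0296 0.2029] F [-0.86  0.97  0.31] gap 0.0163 xaxis [ 0.952  0.305 -0.002] zaxis [-0.002 -0.    -1.   ] yaw 0.31 q [ 0.33  0.42 -0.6   1.69  0.26  1.11 -0.04]
delta mm [-0.5 -0.8 37.9]
[170. 258.] [176. 312.]
```

View pics/k1.png

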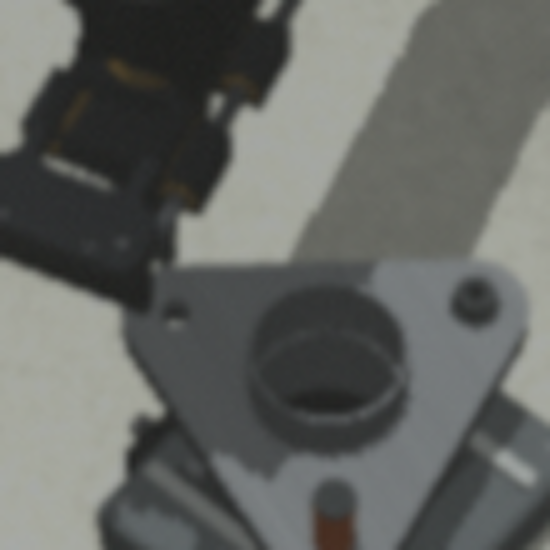

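>>> apply_moves([
  [-0.5, -0.6, 20, 0, 12],
  [-0.5, -0.6, 36, 0, 12],
  [-0.5, -0.6, 36, 0, 12],
  [-0.5, -0.6, 36, 0, 12],
])

```text
clock: 25.5
tool_pos: [0.6015, 0.0301, 0.1674]
ee_rot: [-0.0, 0.988, 0.155, -0.001]
ft_force: [-0.5, 0.8, -0.4]
finger_gap: 0.0157
```

```bash
python3 d.py .6013 .0302 .155; python3 -c "
from h import *
b=crop('scene',280,215,60,60,10,'k2.png');crop('top',270,180,60,60,10,'k3.png')
p=manip.state()['tool_pos'];o=lambda p:((proj('scene',p)-[280,215]+.5)*10-.5).round(0);print(o(p-[0,0,.0284]),o([.6013,.0302,.13]))"
```

```text
t 25.5 tcp [0.6015 0.0301 0.1674] F [-0.5   0.84 -0.4 ] gap 0.0157 xaxis [ 0.952  0.306 -0.001] zaxis [-0.001 -0.    -1.   ] yaw 0.3108 q [ 0.32  0.45 -0.59  1.73  0.29  1.04 -0.06]
delta mm [-0.1 -0.2 12.4]
[247. 254.] [252. 274.]
```

View pics/k2.png

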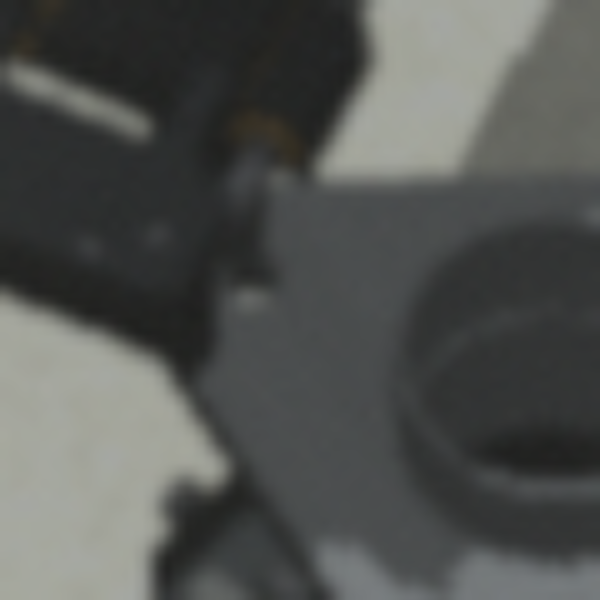

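View pics/k3.png

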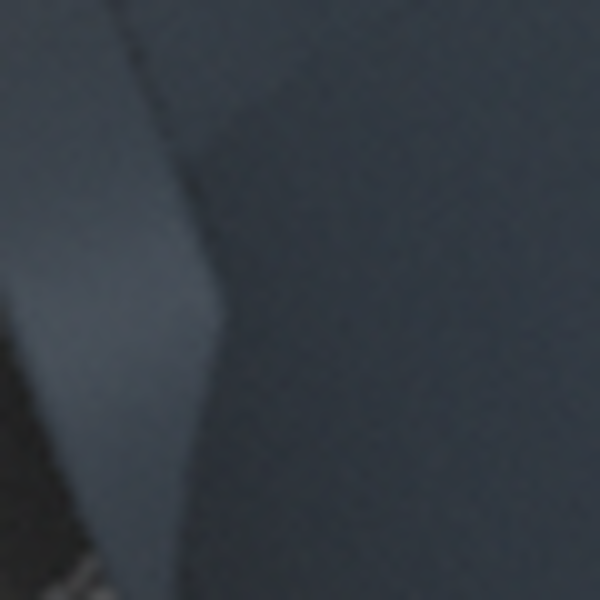

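>>> apply_moves([
  [0, -0.2, 4, 0, 12],
  [0, -0.2, 7, 0, 12],
  [0, -0.2, 9, 0, 12],
  [0, -0.2, 11, 0, 12],
  [0, -0.2, 13, 0, 12],
  [0, -0.2, 13, 0, 12],
])

```text
clock: 26.1
tool_pos: [0.6015, 0.0302, 0.1543]
ee_rot: [0.0, 0.988, 0.155, -0.0]
ft_force: [-0.5, -0.1, -1.3]
finger_gap: 0.0161
```

End 4 mm in, no force. Continue to the flange.

>>> apply_moves([
  [0, 0, 1.5, 0, 12],
  [0, 0, 3, 0, 12],
  [0, 0, 4.5, 0, 12],
  [0, 0, 6, 0, 12],
  [0, 0, 7, 0, 12],
  [0, 0, 7, 0, 12],
])

```text
clock: 26.6
tool_pos: [0.6016, 0.0303, 0.1474]
ee_rot: [-0.0, 0.988, 0.155, -0.0]
ft_force: [-1.0, -0.6, -0.7]
finger_gap: 0.0162
```

>>> apply_moves([
  [0, 0, 2, 0, 12],
  [0, 0, 4, 0, 12],
  [0, 0, 6, 0, 12],
  [0, 0, 8, 0, 12],
  [0, 0, 10, 0, 12],
  [0, 0, 10, 0, 12],
])

```text
clock: 27.1
tool_pos: [0.6015, 0.0303, 0.1372]
ee_rot: [-0.0, 0.988, 0.155, -0.0]
ft_force: [-0.6, 1.4, -1.6]
finger_gap: 0.0162
```

>>> apply_moves([
  [0, 0, 2, 0, 12],
  [0, 0, 4, 0, 12],
  [0, 0, 6, 0, 12],
  [0, 0, 8, 0, 12],
  [0, 0, 10, 0, 12],
  [0, 0, 12, 0, 12],
  [0, 0, 14, 0, 12],
  [0, 0, 14, 0, 12],
])

```text
clock: 27.77
tool_pos: [0.6016, 0.0304, 0.1232]
ee_rot: [-0.0, 0.988, 0.155, -0.0]
ft_force: [0.2, 1.1, -0.9]
finger_gap: 0.0161
```

>>> apply_moves([
  [0, 0, 1, 0, 12],
  [0, 0, 2, 0, 12],
  [0, 0, 3, 0, 12],
  [0, 0, 4, 0, 12],
  [0, 0, 4.5, 0, 12],
  [0, 0, 4.5, 0, 12],
])

```text
clock: 28.27
tool_pos: [0.6017, 0.0305, 0.1191]
ee_rot: [-0.0, 0.988, 0.155, -0.0]
ft_force: [-1.3, 0.7, 0.1]
finger_gap: 0.0163
```

>>> apply_moves([
  [0, 0, 0.5, 0, 12],
  [0, 0, 0.5, 0, 16],
  [0, 0, 0.5, 0, 19],
  [0, 0, 0.5, 0, 22],
  [0, 0, 0, 0, 26],
  [0, 0, 0, 0, 26],
  [0, 0, 0, 0, 26],
])

```text
clock: 28.85
tool_pos: [0.6023, 0.0297, 0.1194]
ee_rot: [0.0, 0.988, 0.155, 0.0]
ft_force: [-0.6, 0.2, -0.1]
finger_gap: 0.0256
```

>>> apply_moves([
  [0, 0, -4, 0, 28],
  [0, 0, -12, 0, 28],
  [0, 0, -40, 0, 28],
  [0, 0, -80, 0, 28],
  [0, 0, -110, 0, 28],
  [0, 0, -110, 0, 28],
])

```text
clock: 29.35
tool_pos: [0.6059, 0.0317, 0.2373]
ee_rot: [0.001, 0.988, 0.155, 0.007]
ft_force: [0.5, 0.1, 1.1]
finger_gap: 0.0276
```

```bash
python3 d.py; python3 -c "
from h import *
b=crop('scene',280,205,110,110,5,'l1.png')"
```

```text
t 29.35 tcp [0.6059 0.0317 0.2373] F [0.5  0.1  1.07] gap 0.0276 xaxis [0.952 0.306 0.013] zaxis [ 0.014  0.001 -1.   ] yaw 0.3111 q [ 0.33  0.39 -0.61  1.65  0.24  1.16 -0.02]
```

View pics/l1.png

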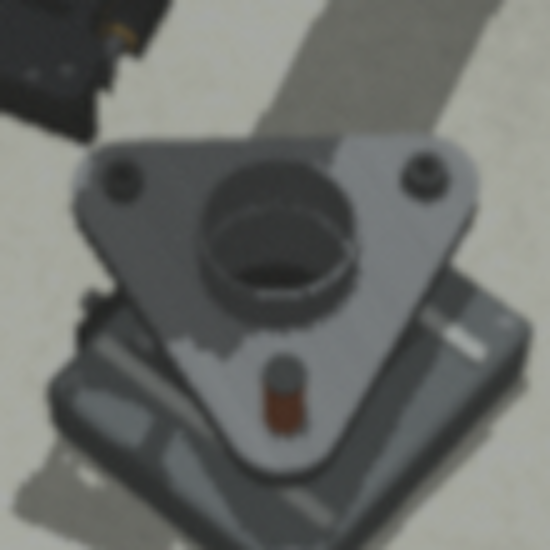

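>>> apply_moves([
  [0, 40, -20, 0, 28],
  [0, 80, -30, 0, 28],
  [0, 120, -30, 0, 28],
  [0, 160, -30, 0, 28],
  [0, 200, -30, 0, 28],
  [0, 200, -30, 0, 28],
  [0, 200, -30, 0, 28],
  [0, 200, -30, 0, 28],
])

```text
clock: 30.07
tool_pos: [0.6625, -0.1595, 0.2583]
ee_rot: [-0.001, 0.988, 0.155, -0.001]
ft_force: [0.2, 1.2, 0.1]
finger_gap: 0.0279
```

```bash
python3 d.py; python3 -c "
from h import *
b=crop('top',205,165,130,120,5,'n1.png');cv2.imwrite('pics/n2.png',viewer.get_image('scene'))
o=lambda p:((proj('top',p)-[205,165]+.5)*5-.5).round(0)
print('bolt head seated',o([.6015,.0303,.140]),'up5',o([.6015,.0303,.145]),'drift top',o([.6365,.154,.170]),'tilt.08',o([.6365+.0032,.154,.17]))"
```

```text
t 30.07 tcp [ 0.6625 -0.1595  0.2583] F [0.18 1.23 0.11] gap 0.0279 xaxis [ 0.952  0.306 -0.001] zaxis [-0.002  0.001 -1.   ] yaw 0.3111 q [ 0.53  0.5  -0.54  1.43  0.26  1.28  0.28]
bolt head seated [522. 239.] up5 [522. 237.] drift top [128. 116.] tilt.08 [128. 106.]
```

View pics/n1.png

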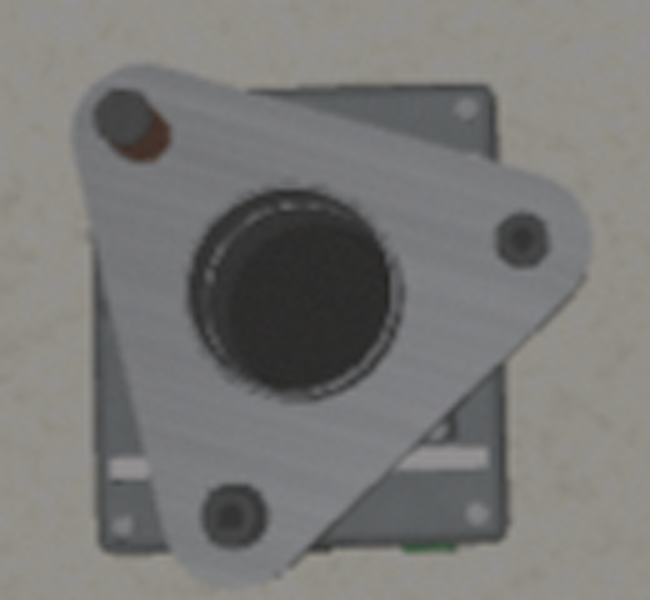

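View pics/n2.png

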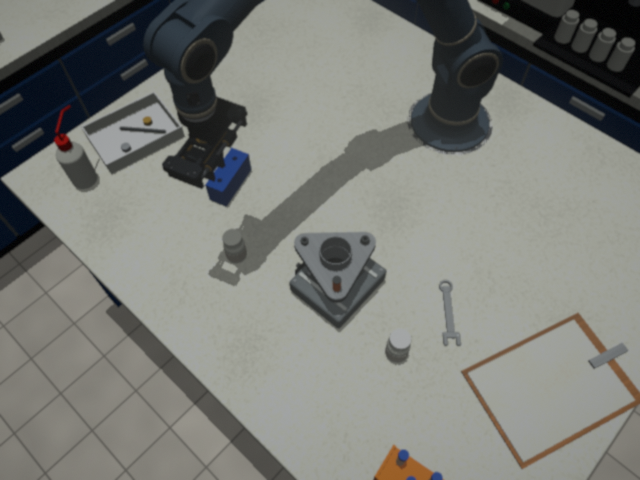

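```bash
python3 -c "
from cell import manip
print(manip.sign_off())"
```

```text
the job is handed in; nothing more can be done
None
```

The drift is standing home in hole_1 and the bolt has dropped home in hole_2. The job was handed in at about 30 s, with the gripper open and clear of everything.

- **Drift:** I pushed the plate about 8–13 mm clockwise with the drift tip until it dropped into the hidden flange hole, then worked it down. The highest force I saw in the readings was about 10 N. The shoulder landed where the height measured at the block predicts, within about 0.5 mm.
- **Bolt:** it went down through hole_2 without noticeable force and was released about 0.5 mm above its seat.

**Last checks:** in the final top picture the bolt head sits where a seated head should appear (expected (522,239), seen (523,240)). The drift's top is within a pixel of upright (expected (128,116), seen (124,116) in the 5x enlarged crop). The bottles and the spanner show no shift in the scene picture.

**What disagreed:** the fingertips stand about 13 mm behind the reported TCP, not 8 mm ahead as the text says. Two attempts to grip the bolt closed on nothing because of this. I then lowered the open fingers until they touched the block at about 15 N and gripped from there.

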